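# Pack and register a box of plant specimens

## Robot

A 6-joint arm with a two-finger parallel gripper is mounted at the origin on the work surface. World frame = base frame: x ahead of the robot, y to its left, z up, the work surface at z = 0. Lengths are in m, angles in rad, forces in N, time in s.
With the tool pointing down it reaches from about 0.325 to 0.775 m from the base axis. Payload 5.5 kg.
Tool frame: the origin (TCP) lies at the very end of the fingers, on their centre line; the grasp point (between the pads) lies 19 mm behind it (manip.grasp_offset is the distance from the TCP to the grasp point, in m); z points along the fingers, y is the line along which they close (so a half turn about z gives the same grasp; the last joint's range is limited). The gripper opens to 88 mm and grips with 3 to 60 N. Pads are 20 mm wide; open, the fingers measure 115 mm over their backs; the gripper's body (75 mm by 178 mm) begins 61 mm behind the grasp point.
Start: joints at [-1.383, 0.091, 1.231, -0, 1.82, -0.057], TCP at [0.145, -0.582, 0.223] pointing down, gripper open.
Joint ranges: [-2.87, 2.87], [-0.86, 2.18], [0.17, 2.46], [-1.51, 4.65], [0.06, 2.69], [-2.65, 2.65]. Speed limits (rad/s): [2.57, 2.57, 3.01, 3.14, 3.14, 3.14].

## Interface

Orientations are given as a 3x3 rotation matrix whose columns are the frame's x, y, z axes.
In Python, from cell import read_state, get_image, ticket, manip gives the robot as it stands.
- The arm moves only by the tool play_rows, never from a script. Its argument "steps" is a list of rows, each a list of 5 numbers: the shift along the tool's x, y, z normalised to -1 to 1, where 1 is 0.25 m, then the turn about the tool's z normalised to -1 to 1, where 1 is 90 degrees, then the closure, from 0 (fully open) to 1 (shut). A call has 1 to 10 rows; each row is the pose to reach, as a shift and turn from the pose commanded when the call began, along the tool's axes at that moment; what a row does not reach only later rows make up. A row lasts 1/10 s, in which the tool goes at most 50 mm and 8.59 degrees, less where a joint would pass 70% of its speed; a pose out of reach is approached as far as the arm can. A call with a number of a shift or a turn outside -1 to 1 is refused whole. A call with a gripper value outside its range is refused whole. The fingers move at their own pace and stop on an object; "squeeze" is the grip in N (left out, the last holds). Time passes only in rows, so rows that repeat a pose let the fingers close. It gives the time, the measured TCP pose, the force, the opening and the grip force at its end, in the units of the state.
- read_state(): the state, without advancing time (a new reading comes with each control period).
- get_image(name): name is "scene" or "top" or "wrist"; returns a dict with "color" (420x560x3 uint8, red, green, blue), "intrinsics" (3x3 intrinsics, pixels), "rvec" (rotation vector, rad) and "tvec" (3), from world to camera coordinates, as OpenCV has them. Camera axes: x right, y down, z forward; pixel columns grow to the right and rows downward; lengths in m; the calibration is good to about 2 mm. A picture is of the moment at which its call begins. There is no depth.
- ticket.close_job(): hands the job in; it is judged then, once.
The state is a dict: "clock": time; "joint_positions": joint angles; "joint_vel": joint speeds; "joint_torque": joint torques, N m; "ee_pos": TCP position; "tool_rot": TCP orientation; "contact_force": force on the tool from outside, world axes, zero at the start; "wrist_torque": the same for the moment, N m; "finger_gap": opening from 0.0 (shut) to 1.0 (fully open); "grip_force": force on a finger pad.
Only numpy, scipy, OpenCV 4.12 (cv2) and the standard library are available. Lean on these libraries where they do the work, as an engineer would, in place of code of your own. Each camera call takes 0.05 s, during which the arm holds its last target. There are 200 camera calls.

## Task

Put every specimen on the desk (jar, vial, tree cone, dish, carton: whichever are there) into the open cardboard box. Register the box's record plate: move it from its wooden stand into the slot of the desk punch, push the punch's plunger all the way down to its stop and keep it there for a full second (never work the punch without the plate in it), let it come up, then move the plate into the record holder on the side of the box, fully home. Leave the tape and the other things on the desk where they are.

Things in the scene. Friction and masses are not known exactly. Their poses are not given: they have to be found in the camera images.
- box: shallow open cardboard box, fixed to the desk on the robot's left: 250 mm (its x) by 220 mm (its y) outside, 42 mm high, walls and floor 5 mm thick; origin at the centre of its underside, inner floor at z = 5 mm. On the outside of its -y wall a grey record holder is fixed (see point box_slot)
- box_slot (a point): centre of the floor of the slot in the box's record holder; x runs along the slot, z up. The slot is 82 mm long, 10 mm wide with flared lips, and its mouth is 25 mm above this point (37 mm above the desk); slot walls 8 mm thick. The slot's centre line lies 13 mm outside the box wall, whose top is 30 mm above this point
- press: desk punch for record plates, fixed to the desk on the robot's right: grey base plate 190 mm (its x) by 90 mm, 12 mm thick, origin at the centre of its underside. At its -x end is the steel plate slot (point press_slot), at its +x end a grey tower 60 x 70 mm, top at 76 mm, with a collar (radius 16 mm, top at 91 mm) and the black mushroom plunger on top
- press_slot (a point): centre of the floor of the punch's slot, 45 mm towards -x from the base's centre, 13 mm above the desk; x along the slot, z up. The slot is 82 mm long, 10 mm wide with flared lips, mouth 24 mm above this point; slot walls 8 mm thick
- plunger (a joint): how far the punch's plunger is pushed straight down, m: 0 = up, 0.012 = down on its stop. A spring pushes it back: about 2.4 N at the top rising to about 6 N at the stop; firmly on its stop it takes 10 N or more
- plunger_head (a point): centre of the top of the plunger's round black head (radius 20 mm, flat middle of radius 16 mm), 115 mm above the desk when up; moves down with it; 95 mm towards the punch's +x from the slot's centre
- record: record plate: aluminium blade 70 mm (x) by 5 mm (y) by 52 mm tall, its black grip bar 40 mm (x) by 12 mm (y), from 44 to 70 mm above the lower edge. Origin: middle of the lower edge, z up. Starts standing loosely in a fixed wooden stand near the robot (foot 100 x 50 mm, slot floor 6 mm, mouth 28 mm above the desk), leaning up to 0.15 rad; gripped across y it comes straight
- jar: specimen jar: upright glass jar with a metal lid, 42 mm across, 55 mm high, origin at the centre of its underside (z is its upright axis); stands upright on the desk at the start, anywhere in the middle of the desk; may be absent
- vial: specimen vial: amber glass tube with a white cap, 26 mm across (cap 27), 62 mm high, origin at the centre of its underside (z is its upright axis); stands upright on the desk at the start, anywhere in the middle of the desk; may be absent
- cone: brown tree cone standing on its flat base, up to 43 mm across the scales (40 mm across the solid body) at 18 mm height, narrowing to a blunt tip at 50 mm, origin at the centre of its underside (z is its upright axis); stands upright on the desk at the start, anywhere in the middle of the desk; may be absent
- dish: round flat greenish glass specimen dish, closed, 54 mm across, 20 mm high, origin at the centre of its underside (z is its upright axis); stands upright on the desk at the start, anywhere in the middle of the desk; may be absent
- carton: small closed cardboard specimen carton with a pale lid, 40 mm (its x) by 52 mm (its y), 32 mm high, origin at the centre of its underside (z is its upright axis); stands upright on the desk at the start, anywhere in the middle of the desk; may be absent
- tape: roll of grey tape, a ring 54 mm across with a 34 mm hole, 24 mm high, lying among the specimens; not a specimen, stays where it is; origin at the centre of its underside
- jar_mid (a point): middle of the jar, 27.5 mm above its underside on its axis
- vial_mid (a point): middle of the vial, 31 mm above its underside on its axis
- cone_mid (a point): middle of the cone, 25 mm above its underside on its axis
- dish_mid (a point): middle of the dish, 10 mm above its underside on its axis
- carton_mid (a point): middle of the carton, 16 mm above its underside on its axis
- flask: steel drinking flask, 68 mm across, 220 mm high, bystander at the edge of the work area; origin at the centre of its underside
- spray: orange spray bottle with a white head, 66 mm across, 180 mm high, bystander at the edge of the work area; origin at the centre of its underside
- mug: white mug, 80 mm across, 90 mm high, bystander at the edge of the work area; origin at the centre of its underside
- mouse: black computer mouse, 105 x 60 mm, 32 mm high, bystander at the edge of the work area; origin at the centre of its underside
- stapler: black stapler, 130 x 32 mm, 47 mm high, bystander at the edge of the work area; origin at the centre of its underside
- loupe: steel magnifier puck, 40 mm across, 22 mm high, bystander at the edge of the work area; origin at the centre of its underside
There are look-alikes about, which are no part of the job. Of the things that look like the carton, the smaller one is meant. Several things have the shape of the press; the one meant has the colours described above.

How it is judged:
By the outcome, as a careful person would: the job done as asked, in the order asked, and still so for the second after the job is handed in, with the robot touching nothing.
Of jar, vial, cone, dish, carton only 3 to 5 are there at a start; the rules pass over those that are not, and their reading is None.
At some moment in a run one of dish, carton may be knocked a few centimetres aside while the robot is not near it.
It also fails if it takes over 210 s, if anything falls off the work surface, if the arm or the gripper's body presses on something with over 40 N, if the wrist force passes 120 N, or if a joint passes its speed limit or range.

## Working session

There is one attempt and no reset: what is moved stays moved. The work goes in short steps, Python scripts to look and compute and a tool call to move; the robot and the scene stay as the last step left them, time stands still between calls to the robot, and variables do not carry over. Pictures are saved under pics/ and viewed, at most 14 in all, crops included, and the job is handed in when it is done.

Besides the shell and the picture viewer there is one more tool, called after "Emit:" as name([rows], argument=value, ...), one row to a line, values as JSON. play_rows: Moves the arm, as the interface text tells. Scaled input: -1 to 1 covers 0.25 m each way for a shift and 90 degrees each way for a turn. Its arguments: {"type":"object","properties":{"steps":{"type":"array","items":{"type":"array","items":{"type":"number"}}},"squeeze":{"type":"number"}},"required":["steps"]}

```bash
mkdir -p pics; cat > h.py <<'E'
import numpy as np, cv2
from cell import read_state, get_image, ticket, manip
def snap(name,fn):
    d=get_image(name); cv2.imwrite(f'pics/{fn}.png',d['color'][:,:,::-1]); 
    np.savez(f'pics/{fn}.npz',K=d['intrinsics'],r=d['rvec'],t=d['tvec']); return d
def cam(fn):
    z=np.load(f'pics/{fn}.npz'); return z['K'],cv2.Rodrigues(z['r'])[0],z['t'].reshape(3)
def ray(fn,u,v):
    K,R,t=cam(fn); return -R.T@t, R.T@np.linalg.inv(K)@np.array([u,v,1.])
def atz(fn,u,v,z):
    o,d=ray(fn,u,v); return o+d*(z-o[2])/d[2]
def proj(fn,p):
    K,R,t=cam(fn); q=K@(R@np.array(p,float)+t); return q[:2]/q[2]
def tri(*obs):
    A=np.zeros((3,3));b=np.zeros(3)
    for fn,u,v in obs:
        o,d=ray(fn,u,v); d=d/np.linalg.norm(d); P=np.eye(3)-np.outer(d,d); A+=P;b+=P@o
    x=np.linalg.solve(A,b); return x,[np.round(proj(f,x)-[u,v],1) for f,u,v in obs]
def crop(fn,x0,y0,x1,y1,out,s=3):
    im=cv2.imread(f'pics/{fn}.png')[y0:y1,x0:x1]; cv2.imwrite(f'pics/{out}.png',cv2.resize(im,None,fx=s,fy=s,interpolation=cv2.INTER_CUBIC))
def go(x,y,z,yaw=None):
    "shift in tool axes (normalised) to reach world point with TCP, tool down; yaw = world angle of tool y axis (mod pi)"
    s=read_state();R=np.array(s['tool_rot']);d=np.array([x,y,z])-s['ee_pos'];t=R.T@d/0.25
    cur=np.arctan2(R[1,1],R[0,1]);turn=0
    if yaw is not None:
        dy=(yaw-cur+np.pi/2)%np.pi-np.pi/2; turn=-dy/(np.pi/2)
    return np.round(t,3),round(turn,3),'cur yaw',round(np.degrees(cur),1),'j6',round(s['joint_positions'][5],2)
E
python3 - <<'E'
from h import *
s=read_state()
for k,v in s.items(): print(k,np.round(v,3).tolist())
for n in ('scene','top','wrist'):
    snap(n,n+'0'); print(n,-cam(n+'0')[1].T@cam(n+'0')[2])
a=[cv2.imread(f'pics/{n}0.png') for n in('scene','top')]
E
```

```text
clock 0.0
joint_positions [-1.383, 0.092, 1.232, 0.0, 1.82, -0.057]
joint_vel [-0.0, -0.0, 0.003, 0.001, -0.002, -0.002]
joint_torque [-0.001, -44.645, -40.645, 0.07, 0.029, -0.0]
ee_pos [0.145, -0.582, 0.222]
tool_rot [[0.97, 0.242, -0.0], [0.242, -0.97, 0.002], [0.0, -0.002, -1.0]]
contact_force [-0.034, 0.015, -0.069]
wrist_torque [-0.001, 0.015, -0.032]
grip_force 0.0
finger_gap 1.002
scene [1.0847823  0.54176129 1.22794865]
top [ 0.26758263 -0.03287932  1.42496252]
wrist [ 0.22014076 -0.56394819  0.38324592]
```

View pics/top0.png

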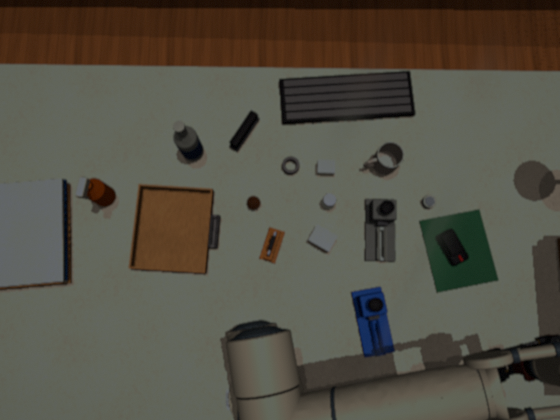

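View pics/scene0.png

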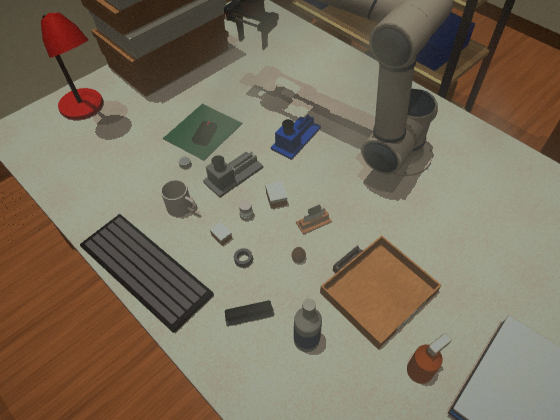

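Top view: box (173,229), holder on its right side (214,232), record stand (272,245), cone (254,203), jar or vial (329,202), tape (291,165), loupe (428,202). There are two carton-like things, (326,169) small and (322,238) larger, and two punches, grey (381,230) and blue (373,320). The grey punch fits the description. I'll enlarge to confirm.

```bash
python3 - <<'E'
from h import *
im=cv2.imread('pics/top0.png')[145:285,200:410]
a=cv2.convertScaleAbs(cv2.resize(im,None,fx=3.8,fy=3.8,interpolation=cv2.INTER_CUBIC),alpha=1.6)
cv2.imwrite('pics/c1.png',a)
im=cv2.imread('pics/scene0.png')[140:290,180:380]
cv2.imwrite('pics/c2.png',cv2.convertScaleAbs(cv2.resize(im,None,fx=4,fy=4,interpolation=cv2.INTER_CUBIC),alpha=1.5))
E
```

```text
(no output)
```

View pics/c1.png

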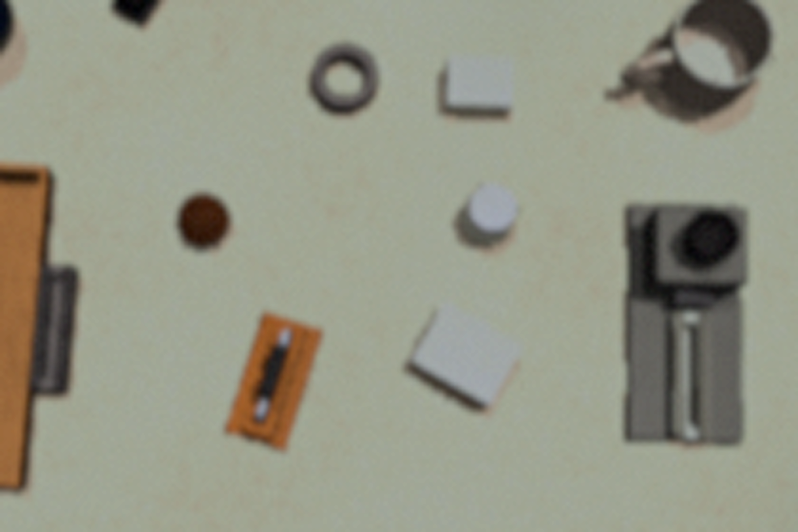

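View pics/c2.png

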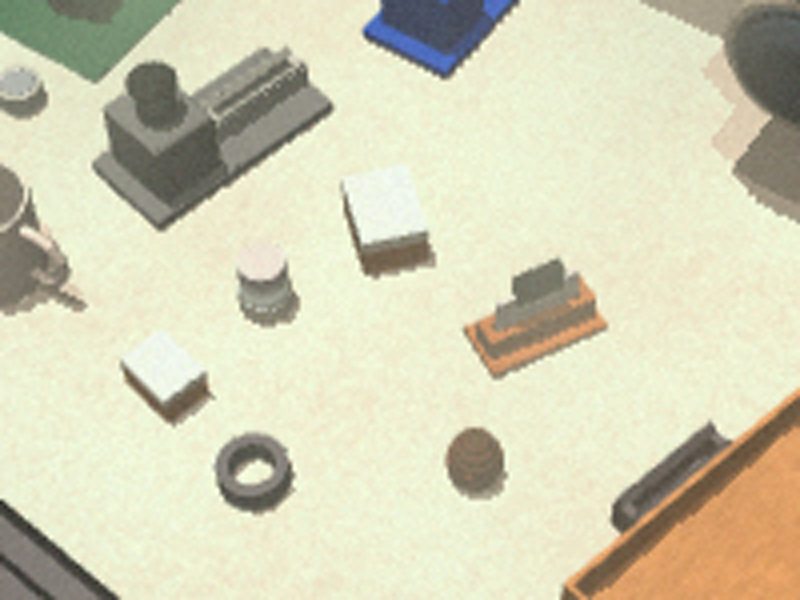

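```bash
python3 - <<'E'
from h import *
T=lambda x,y:('top0',200+x/3.8,145+y/3.8)
S=lambda x,y:('scene0',180+x/4,140+y/4)
for n,a,b in [('jarlid',(493,208),(262,262)),('carton',(479,84),(165,366)),('cone tip',(204,218),(476,432)),('grip end far',(279,338),(556,265)),('grip end near',(268,386),(519,285)),('plunger',(711,236),(153,75)),('press base corner +x-y',(626,205),(163,225)),('bigcarton',(465,355),(386,202)),('box slot near end',(52,393),(0,0))]:
    if b[0]: print(n,*tri(T(*a),S(*b)))
for n,p,z in [('slot press ends',(694,310),.037),('',(688,438),.037),('box hold',(66,270),.037),('',(56,393),.037),('stand',(265,312),.01),('',(322,330),.01),('',(284,450),.01),('',(226,432),.01)]: print(n,atz(*T(*p),z))
for p in [(136,186),(214,186),(208,274),(131,270)]: print('box',atz('top0',*p,.042))
E
```

```text
jarlid [ 0.55874425 -0.18027609  0.04558493] [array([-0.1,  0. ]), array([-0.1, -0. ])]
carton [ 0.66530593 -0.17278845  0.02231927] [array([ 0.1, -0.1]), array([0.1, 0. ])]
cone tip [0.54980472 0.04325475 0.04291864] [array([ 0.3, -0.2]), array([0.4, 0.1])]
grip end far [ 0.43985428 -0.0044304   0.10021606] [array([-4.2,  2.8]), array([-4.7, -0.9])]
grip end near [ 0.42598563 -0.01691496  0.04230091] [array([ 3.3, -2.5]), array([3.9, 0.6])]
plunger [ 0.52605512 -0.33531088  0.11166134] [array([ 0.2, -0.2]), array([0.3, 0.1])]
press base corner +x-y [ 0.5712854  -0.29162049  0.00216228] [array([-0.1,  0.1]), array([-0.2, -0. ])]
bigcarton [ 0.44517151 -0.15942393  0.03686863] [array([ 0.2, -0.2]), array([0.3, 0.1])]
slot press ends [ 0.48151761 -0.336778    0.037     ]
 [ 0.38230003 -0.3293445   0.037     ]
box hold [0.50799776 0.1507007  0.037     ]
 [0.41226489 0.15516572 0.037     ]
stand [ 0.48067837 -0.00351786  0.01      ]
 [ 0.46680135 -0.04858503  0.01      ]
 [ 0.37230468 -0.01978895  0.01      ]
 [0.38587511 0.0255554  0.01      ]
box [0.59507791 0.39392153 0.042     ]
box [0.59763324 0.16304766 0.042     ]
box [0.33787216 0.1712884  0.042     ]
box [0.34732026 0.39248961 0.042     ]
```

Specimens present: jar (329,202, metal lid), cone (254,203) and carton. The small carton-like thing at (326,169) measures about 40x52 mm, so it is the carton meant; the one at (322,238) is bigger. The vial and dish are absent (the puck at (428,202) is the loupe). The grey punch with black plunger at (381,230) is the right one; the blue one is a decoy. Next I'll hover with the wrist camera.

Emit:
play_rows([
  [0.92,-0.76,-0.3,-0.42,0],
  [0.92,-0.76,-0.3,-0.42,0],
  [0.92,-0.76,-0.3,-0.42,0],
  [0.92,-0.76,-0.3,-0.42,0],
  [0.92,-0.76,-0.3,-0.42,0],
  [0.92,-0.76,-0.3,-0.42,0],
  [0.92,-0.76,-0.3,-0.42,0],
  [0.92,-0.76,-0.3,-0.42,0],
])

```text
clock: 0.95
ee_pos: [0.3233, -0.3413, 0.2982]
tool_rot: [[0.616, 0.788, 0.001], [0.788, -0.616, -0.001], [-0.001, 0.001, -1.0]]
contact_force: [-0.1, -0.3, 0.2]
finger_gap: 1.004
grip_force: 0.0
```

```bash
python3 - <<'E'
from h import *
s=read_state();print(s['ee_pos'],s['clock'])
snap('wrist','w1')
print(go(.48,-.13,.33,0))
for n,p in dict(jar=(.559,-.18,.05),plunger=(.526,-.335,.112),pslot=(.432,-.333,.037),carton=(.665,-.173,.03)).items(): print(n,proj('w1',p))
E
```

```text
[ 0.32332135 -0.3412585   0.29822514] 0.95
(array([ 1.056, -0.028, -0.131]), np.float64(-0.423), 'cur yaw', np.float64(-38.1), 'j6', np.float64(-0.22))
jar [ 373.32822799 -123.21124124]
plunger [460.21332144  36.35442125]
pslot [352.1398087  103.95051393]
carton [ 460.72572622 -204.73085482]
```

Emit:
play_rows([
  [0.8,0.18,-0.2,-0.42,0],
  [0.8,0.18,-0.2,-0.42,0],
  [0.8,0.18,-0.2,-0.42,0],
  [0.8,0.18,-0.2,-0.42,0],
  [0.8,0.18,-0.2,-0.42,0],
  [0.8,0.18,-0.2,-0.42,0],
  [0.8,0.18,-0.2,-0.42,0],
])

```text
clock: 1.7
ee_pos: [0.4809, -0.2143, 0.3464]
tool_rot: [[0.01, 1.0, -0.002], [1.0, -0.01, 0.0], [0.0, -0.002, -1.0]]
contact_force: [0.1, -0.2, 0.4]
finger_gap: 0.999
grip_force: 0.0
```

```bash
python3 - <<'E'
from h import *
s=read_state();print(s['ee_pos'],s['clock'])
snap('wrist','w2')
print(go(.48,-.13,.33,0))
for n,p in dict(jar=(.559,-.18,.05),plunger=(.526,-.335,.112),pslot=(.432,-.333,.037),carton=(.665,-.173,.03),rec=(.43,-.012,.07),cone=(.55,.043,.045)).items(): print(n,proj('w2',p))
cv2.imwrite('pics/w2b.png',cv2.convertScaleAbs(cv2.resize(cv2.imread('pics/w2.png'),(800,600),interpolation=cv2.INTER_CUBIC),alpha=1.3))
E
```

```text
[ 0.48090089 -0.21426486  0.34636799] 1.7
(array([ 0.337, -0.006,  0.067]), np.float64(-0.007), 'cur yaw', np.float64(-0.6), 'j6', np.float64(-0.47))
jar [343.66961057 136.54630435]
plunger [318.99371663 276.46960244]
pslot [244.34040887 250.79043899]
carton [425.79513832 128.59285752]
rec [228.24208087 -25.26785934]
cone [342.43374501 -78.08577152]
```

View pics/w2b.png

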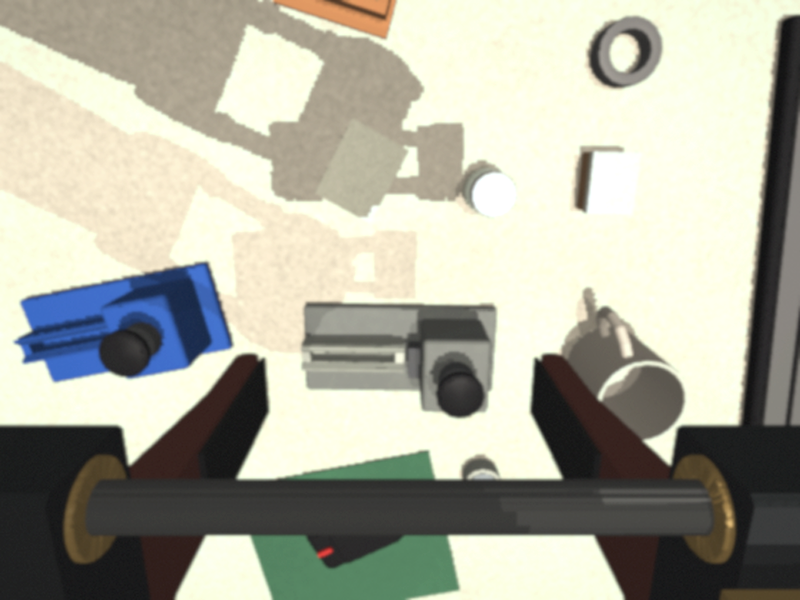

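Wrist view (enlarged 800x600): jar lid (490,193), carton top (612,182), grey punch slot from (305,354) to (405,355), plunger head (461,385), tape (627,51). Next, a second place farther left.

Emit:
play_rows([
  [0.7,0.0,0.0,0,0],
  [0.7,0.0,0.0,0,0],
  [0.7,0.0,0.0,0,0],
  [0.7,0.0,0.0,0,0],
  [0.7,0.0,0.0,0,0],
])

```text
clock: 2.25
ee_pos: [0.4819, -0.0365, 0.3478]
tool_rot: [[0.006, 1.0, 0.001], [1.0, -0.006, 0.0], [0.0, 0.001, -1.0]]
contact_force: [0.2, -0.7, 0.3]
finger_gap: 1.001
grip_force: 0.0
```

```bash
python3 - <<'E'
from h import *
s=read_state();print(s['ee_pos'],s['clock'])
snap('wrist','w3')
cv2.imwrite('pics/w3b.png',cv2.convertScaleAbs(cv2.resize(cv2.imread('pics/w3.png'),(800,600),interpolation=cv2.INTER_CUBIC),alpha=1.3))
E
```

```text
[ 0.48193601 -0.03654338  0.34780275] 2.25
```

View pics/w3b.png

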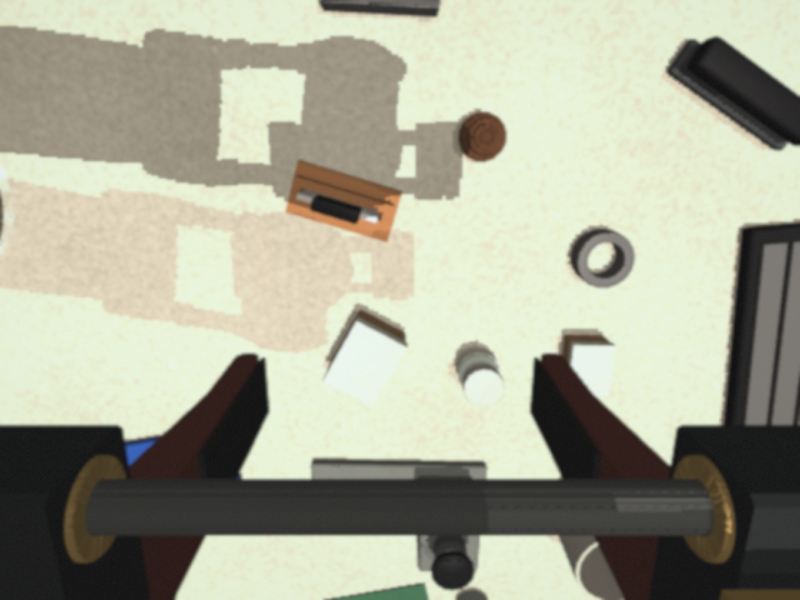

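Second wrist view: jar lid (482,384), carton top corners (572,343)/(613,345), cone (482,136), record grip from (312,201) to (360,214) with blade ends (299,196)/(381,217), plunger (453,565).

```bash
python3 - <<'E'
from h import *
W2=lambda x,y:('w2',x*.7,y*.7)
W3=lambda x,y:('w3',x*.7,y*.7)
T=lambda x,y:('top0',200+x/3.8,145+y/3.8)
P=lambda n,*o:print(n,*tri(*o))
P('jar',W2(490,193),W3(482,384));P('cTL',W2(589,150),W3(572,343));P('cTR',W2(637,151),W3(613,345))
P('carton',W2(613,182),T(479,84))
P('cone',W3(482,135),T(204,219));P('grip',W3(336,207),T(273,362));P('blade a',W3(299,196),T(261,416));P('blade b',W3(381,217),T(286,336))
P('plunger',W2(461,385),W3(453,565),('scene0',180+153/4,140+73/4))
for p in [(305,354),(405,355)]: print('slot',atz(*W2(*p),.037))
for p in [(305,302),(496,305),(305,390)]: print('base',atz(*W2(*p),.012))
for p in [(421,319),(486,319),(489,414)]: print('tower',atz(*W2(*p),.076))
for p in [(295,160),(401,190),(388,241),(288,212)]: print('stand',atz(*W3(*p),.008))
print('bladeyaw',atz(*W3(299,196),.05),atz(*W3(381,217),.05))
E
```

```text
jar [ 0.55943841 -0.1784624   0.04785714] [array([ 0.8, -0. ]), array([-0.7, -0. ])]
cTL [ 0.64686041 -0.14428315  0.03007238] [array([ 1.1, -0. ]), array([-1. , -0.1])]
cTR [ 0.68614442 -0.14549319  0.03306099] [array([ 0.3, -0. ]), array([-0.3, -0. ])]
carton [ 0.64828937 -0.16724603  0.08248575] [array([-0.1, -0.6]), array([ 0.2, -0.1])]
cone [ 0.56368921  0.04819212 -0.03215476] [array([-0.1, -0.1]), array([ 0.1, -0. ])]
grip [ 0.43245324 -0.01004026  0.07456694] [array([0.6, 1.2]), array([-0.5,  0.2])]
blade a [ 0.39590176 -0.00252151  0.04055228] [array([-0.1, -0.3]), array([ 0.1, -0. ])]
blade b [ 0.46384461 -0.02282083  0.01001848] [array([-1.6, -1.9]), array([ 0.9, -0.7])]
plunger [ 0.5297167  -0.32538332  0.11897801] [array([0.3, 2. ]), array([0.3, 2.6]), array([1.1, 1.3])]
slot [ 0.39030626 -0.32825251  0.037     ]
slot [ 0.48527033 -0.33014263  0.037     ]
base [ 0.3886313  -0.28413078  0.012     ]
base [ 0.57427709 -0.28891681  0.012     ]
base [ 0.38307527 -0.37777532  0.012     ]
tower [ 0.49892569 -0.28135197  0.076     ]
tower [ 0.55440715 -0.28186889  0.076     ]
tower [ 0.56031583 -0.37202203  0.076     ]
stand [0.38824485 0.02655724 0.008     ]
stand [ 0.48470283 -0.0008488   0.008     ]
stand [ 0.47213302 -0.04840902  0.008     ]
stand [ 0.37886407 -0.02048593  0.008     ]
bladeyaw [ 0.39777651 -0.00198449  0.05      ] [ 0.46723638 -0.02017574  0.05      ]
```

Emit:
play_rows([
  [-0.568,0.312,0.2,0,0],
  [-0.568,0.312,0.4,0,0],
  [-0.568,0.312,0.6,0,0],
  [-0.568,0.312,0.9,0,0.2],
  [-0.568,0.312,0.9,0,0.2],
  [-0.568,0.312,0.9,0,0.2],
  [-0.568,0.312,0.9,0,0.2],
  [-0.568,0.312,0.9,0,0.2],
], squeeze=15)

```text
clock: 3.1
ee_pos: [0.5586, -0.1817, 0.1226]
tool_rot: [[0.01, 1.0, -0.002], [1.0, -0.01, 0.001], [0.001, -0.002, -1.0]]
contact_force: [0.2, -0.2, 0.7]
finger_gap: 0.796
grip_force: 0.0
```

```bash
python3 - <<'E'
from h import *
s=read_state();print(s['ee_pos'],s['clock'])
print(go(.559,-.179,.014,0))
print('cone at .04',atz('w3',482*.7,136*.7,.045))
E
```

```text
[ 0.55856414 -0.18169044  0.12259221] 3.1
(array([0.01 , 0.003, 0.434]), np.float64(-0.006), 'cur yaw', np.float64(-0.6), 'j6', np.float64(-0.36))
cone at .04 [0.55230665 0.04601388 0.045     ]
```

Emit:
play_rows([
  [0.01,0.003,0.22,0,0.2],
  [0.01,0.003,0.434,0,0.2],
  [0.01,0.003,0.434,0,0.2],
  [0.01,0.003,0.434,0,0.8],
  [0.01,0.003,0.434,0,0.8],
  [0.01,0.003,0.434,0,0.8],
  [0.01,0.003,0.434,0,0.8],
  [0.01,0.003,0.434,0,0.8],
  [0.01,0.003,0.1,0,0.8],
  [0.01,0.003,-0.1,0,0.8],
])

```text
clock: 4.1
ee_pos: [0.5594, -0.1772, 0.1142]
tool_rot: [[0.007, 1.0, -0.003], [1.0, -0.007, 0.001], [0.001, -0.003, -1.0]]
contact_force: [1.9, -0.5, 0.2]
finger_gap: 0.469
grip_force: 15.0
```

```bash
python3 - <<'E'
from h import *
s=read_state();print(s['ee_pos'],s['clock'],s['finger_gap']*88)
print(go(.52,.31,.16,0))
E
```

```text
[ 0.5593798  -0.17720128  0.11421513] 4.1 41.28239896297975
(array([ 1.948, -0.171, -0.18 ]), np.float64(-0.004), 'cur yaw', np.float64(-0.4), 'j6', np.float64(-0.36))
```

Emit:
play_rows([
  [0.2,-0.02,-0.18,0,0.8],
  [0.4,-0.04,-0.18,0,0.8],
  [0.6,-0.06,-0.18,0,0.8],
  [0.8,-0.08,-0.18,0,0.8],
  [1.0,-0.1,-0.18,0,0.8],
  [1.0,-0.1,-0.18,0,0.8],
])

```text
clock: 4.7
ee_pos: [0.5365, 0.0768, 0.1603]
tool_rot: [[0.002, 1.0, 0.001], [1.0, -0.002, 0.002], [0.002, 0.001, -1.0]]
contact_force: [0.5, -0.2, -1.2]
finger_gap: 0.468
grip_force: 15.0
```

Emit:
play_rows([
  [0.2,-0.02,0,0,0.8],
  [0.4,-0.04,0,0,0.8],
  [0.6,-0.06,0,0,0.8],
  [0.8,-0.08,0,0,0.8],
  [0.95,-0.08,0,0,0.8],
  [0.95,-0.08,0,0,0.8],
  [0.95,-0.08,0,0,0.8],
])

```text
clock: 5.4
ee_pos: [0.5187, 0.3102, 0.1592]
tool_rot: [[0.005, 1.0, 0.0], [1.0, -0.005, -0.001], [-0.001, 0.0, -1.0]]
contact_force: [0.2, -0.2, -0.0]
finger_gap: 0.467
grip_force: 15.0
```

```bash
python3 - <<'E'
from h import *
s=read_state();print(s['ee_pos'],s['clock'],s['finger_gap']*88)
print(go(.52,.31,.021,0))
snap('wrist','w4')
cv2.imwrite('pics/w4b.png',cv2.convertScaleAbs(cv2.resize(cv2.imread('pics/w4.png'),(800,600),interpolation=cv2.INTER_CUBIC),alpha=1.3))
E
```

```text
[0.51874761 0.31023498 0.15918466] 5.4 41.05400071822193
(array([-0.   ,  0.005,  0.553]), np.float64(-0.003), 'cur yaw', np.float64(-0.3), 'j6', np.float64(0.49))
```

View pics/w4b.png

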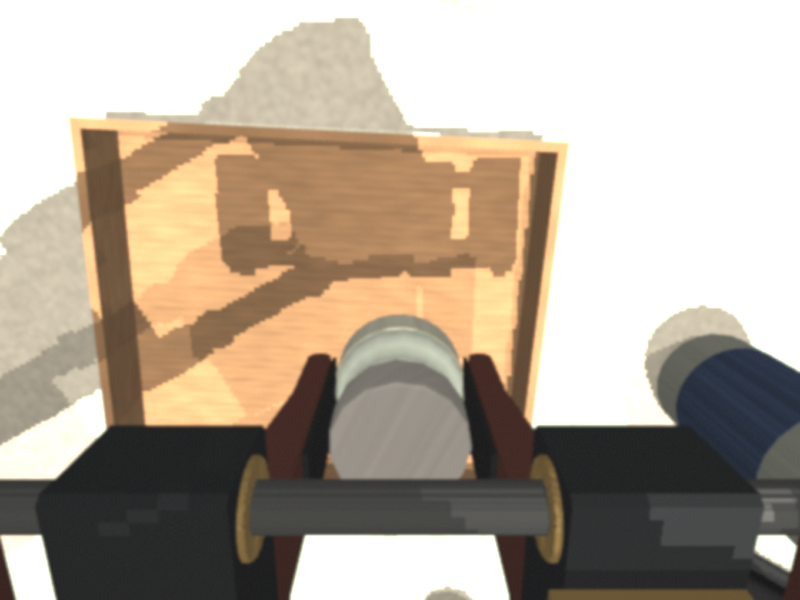

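The jar is held upright over the box interior, and the flask at right (700,370) is clear. Next I'll set the jar down.

Emit:
play_rows([
  [0,0.005,0.2,0,0.8],
  [0,0.005,0.4,0,0.8],
  [0,0.005,0.5,0,0.8],
  [0,0.005,0.55,0,0.8],
  [0,0.005,0.55,0,0.8],
  [0,0.005,0.55,0,0.3],
  [0,0.005,0.55,0,0.3],
  [0,0.005,0.4,0,0.3],
  [0,0.005,0.2,0,0.3],
  [0,0.005,0.0,0,0.2],
])

```text
clock: 6.45
ee_pos: [0.5198, 0.3097, 0.1612]
tool_rot: [[0.007, 1.0, 0.0], [1.0, -0.007, -0.0], [-0.0, 0.0, -1.0]]
contact_force: [0.8, 0.7, 0.3]
finger_gap: 0.755
grip_force: 0.0
```

```bash
python3 - <<'E'
from h import *
s=read_state();print(s['ee_pos'],s['clock'],s['finger_gap']*88)
print(go(.551,.0445,.1,0))
E
```

```text
[0.51984768 0.3096703  0.16122185] 6.45 66.39671817953304
(array([-1.06 ,  0.132,  0.245]), np.float64(-0.004), 'cur yaw', np.float64(-0.4), 'j6', np.float64(0.49))
```

Emit:
play_rows([
  [-0.2,0.03,0.0,0,0.2],
  [-0.4,0.05,0.0,0,0.2],
  [-0.6,0.08,0.05,0,0.2],
  [-0.8,0.1,0.1,0,0.2],
  [-1.0,0.13,0.2,0,0.2],
  [-1.0,0.132,0.245,0,0.2],
  [-1.0,0.132,0.245,0,0.2],
], squeeze=20)

```text
clock: 7.15
ee_pos: [0.5504, 0.0583, 0.0959]
tool_rot: [[0.01, 1.0, -0.003], [1.0, -0.01, -0.0], [-0.0, -0.003, -1.0]]
contact_force: [0.3, -0.2, 0.2]
finger_gap: 0.802
grip_force: 0.0
```

```bash
python3 - <<'E'
from h import *
s=read_state();print(s['ee_pos'],s['clock'],s['finger_gap']*88)
print(go(.551,.0445,.005,0))
E
```

```text
[0.55039201 0.0582609  0.09588697] 7.15 70.53555741403028
(array([-0.055,  0.004,  0.364]), np.float64(-0.006), 'cur yaw', np.float64(-0.6), 'j6', np.float64(0.05))
```

Emit:
play_rows([
  [-0.055,0.004,0.0,0,0.2],
  [-0.055,0.004,0.2,0,0.2],
  [-0.055,0.004,0.36,0,0.2],
  [-0.055,0.004,0.36,0,0.2],
  [-0.055,0.004,0.36,0,0.8],
  [-0.055,0.004,0.36,0,0.8],
  [-0.055,0.004,0.36,0,0.8],
  [-0.055,0.004,0.36,0,0.8],
  [-0.055,0.004,0.1,0,0.8],
  [-0.055,0.004,-0.2,0,0.8],
])

```text
clock: 8.15
ee_pos: [0.5509, 0.0461, 0.108]
tool_rot: [[0.007, 1.0, -0.004], [1.0, -0.007, -0.0], [-0.0, -0.004, -1.0]]
contact_force: [1.2, -0.2, 0.4]
finger_gap: 0.44
grip_force: 20.0
```

```bash
python3 - <<'E'
from h import *
s=read_state();print(s['ee_pos'],s['clock'],s['finger_gap']*88,s['grip_force'])
print(go(.40,.31,.14,0),go(.40,.31,.013,0))
E
```

```text
[0.55094003 0.0461274  0.10796844] 8.15 38.71108952724748 19.990996111300774
(array([ 1.052, -0.611, -0.126]), np.float64(-0.004), 'cur yaw', np.float64(-0.4), 'j6', np.float64(0.03)) (array([ 1.052, -0.609,  0.382]), np.float64(-0.004), 'cur yaw', np.float64(-0.4), 'j6', np.float64(0.03))
```

Emit:
play_rows([
  [0.0,-0.1,-0.15,0,0.8],
  [0.1,-0.2,-0.15,0,0.8],
  [0.3,-0.4,-0.15,0,0.8],
  [0.5,-0.61,-0.15,0,0.8],
  [0.7,-0.61,-0.15,0,0.8],
  [0.9,-0.61,-0.15,0,0.8],
  [1.0,-0.61,-0.1,0,0.8],
  [1.0,-0.61,-0.0,0,0.8],
  [1.0,-0.61,0.1,0,0.8],
  [1.0,-0.61,0.2,0,0.8],
])

```text
clock: 9.15
ee_pos: [0.4012, 0.2981, 0.0578]
tool_rot: [[0.005, 1.0, 0.001], [1.0, -0.005, 0.001], [0.001, 0.001, -1.0]]
contact_force: [0.6, -0.3, -0.9]
finger_gap: 0.436
grip_force: 20.0
```

```bash
python3 - <<'E'
from h import *
s=read_state();print(s['ee_pos'],s['clock'],s['finger_gap']*88,s['grip_force'])
print(go(.40,.30,.013,0))
E
```

```text
[0.40121455 0.29808988 0.05780645] 9.15 38.39727387465682 19.99106599629158
(array([ 0.007, -0.005,  0.179]), np.float64(-0.003), 'cur yaw', np.float64(-0.3), 'j6', np.float64(0.58))
```

Emit:
play_rows([
  [0,0,0.1,0,0.8],
  [0,0,0.175,0,0.8],
  [0,0,0.175,0,0.8],
  [0,0,0.175,0,0.42],
  [0,0,0.175,0,0.42],
  [0,0,0.0,0,0.42],
  [0,0,-0.2,0,0.42],
  [0,0,-0.4,0,0.2],
  [0,0,-0.6,0,0.2],
  [0,0,-0.6,0,0.2],
])

```text
clock: 10.15
ee_pos: [0.4035, 0.2986, 0.2175]
tool_rot: [[0.006, 1.0, 0.012], [1.0, -0.007, 0.008], [0.008, 0.012, -1.0]]
contact_force: [0.1, -0.4, 0.1]
finger_gap: 0.793
grip_force: 0.0
```

```bash
python3 - <<'E'
from h import *
s=read_state();print(s['ee_pos'],s['clock'],s['finger_gap']*88,s['grip_force'])
print(go(.666,-.171,.2,-.035))
snap('top','t1'); 
for p in [(.666,-.171,.032)]: print(proj('t1',p))
a=cv2.imread('pics/t1.png'); b=cv2.imread('pics/top0.png')
cv2.imwrite('pics/t1b.png',cv2.convertScaleAbs(cv2.resize(a[120:290,110:340],None,fx=3.4,fy=3.4,interpolation=cv2.INTER_CUBIC),alpha=1.6))
E
```

```text
[0.40352919 0.29858727 0.21752117] 10.15 69.80895483809662 0.0
(array([-1.872,  1.061,  0.068]), np.float64(0.018), 'cur yaw', np.float64(-0.4), 'j6', np.float64(0.58))
[325.84017823 165.94782066]
```

View pics/t1b.png

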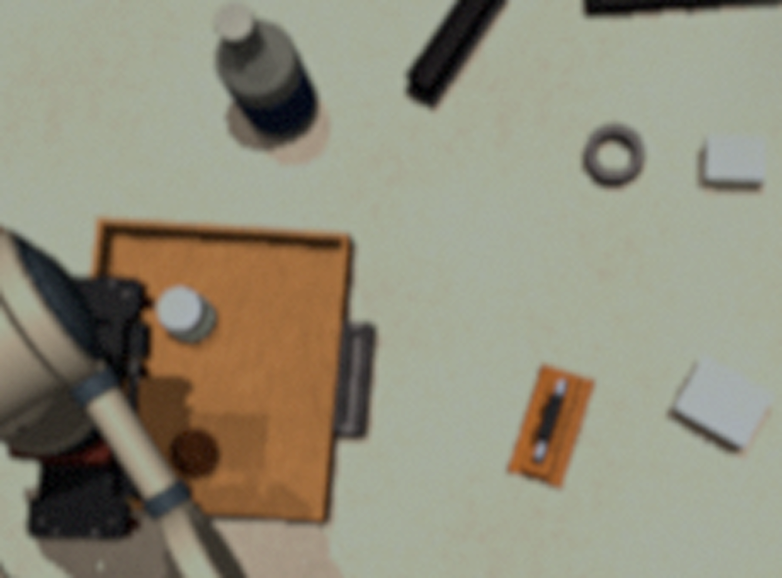

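The jar (185,312) and cone (195,452) stand in the box. The carton (736,162) hasn't moved. Next I'll go there.

Emit:
play_rows([
  [-0.2,0.11,0,0,0.1],
  [-0.4,0.22,0,0,0.1],
  [-0.6,0.33,0,0,0.1],
  [-0.8,0.44,0,0.018,0.1],
  [-0.95,0.54,0,0.018,0.1],
])

```text
clock: 10.7
ee_pos: [0.5227, 0.0767, 0.2066]
tool_rot: [[0.035, 0.999, -0.002], [0.999, -0.035, -0.0], [-0.0, -0.002, -1.0]]
contact_force: [0.5, 0.5, -0.2]
finger_gap: 0.905
grip_force: 0.0
```

Emit:
play_rows([
  [-0.2,0.11,0,0,0.1],
  [-0.4,0.22,0,0,0.1],
  [-0.6,0.33,0,0,0.1],
  [-0.8,0.44,0.1,0,0.1],
  [-0.9,0.52,0.25,0,0.1],
  [-0.9,0.52,0.25,0,0.1],
  [-0.9,0.52,0.25,0,0.1],
])

```text
clock: 11.4
ee_pos: [0.643, -0.1531, 0.1384]
tool_rot: [[0.038, 0.999, -0.009], [0.999, -0.038, 0.002], [0.002, -0.01, -1.0]]
contact_force: [-1.4, 0.3, -0.6]
finger_gap: 0.901
grip_force: 0.0
```

```bash
python3 - <<'E'
from h import *
s=read_state();print(s['ee_pos'],s['clock'],s['finger_gap']*88)
snap('wrist','w5')
im=cv2.imread('pics/w5.png');cv2.imwrite('pics/w5b.png',cv2.convertScaleAbs(cv2.resize(im,(800,600),interpolation=cv2.INTER_CUBIC),alpha=1.3))
c=np.array([.666,-.171]);
for dx in(-.02,.02):
  for dy in (-.026,.026): print(dx,dy,proj('w5',[c[0]+dx,c[1]+dy,.032])/.7)
print(go(.666,-.171,.003,-.02))
E
```

```text
[ 0.643037   -0.15311707  0.13840917] 11.4 79.26066382800028
-0.02 -0.026 [408.42235152 373.46688823]
-0.02 0.026 [405.11322995 281.14159647]
0.02 -0.026 [481.84217917 371.18283998]
0.02 0.026 [482.36587753 278.47574254]
(array([-0.075,  0.097,  0.552]), np.float64(-0.011), 'cur yaw', np.float64(-2.1), 'j6', np.float64(-0.25))
```

View pics/w5b.png

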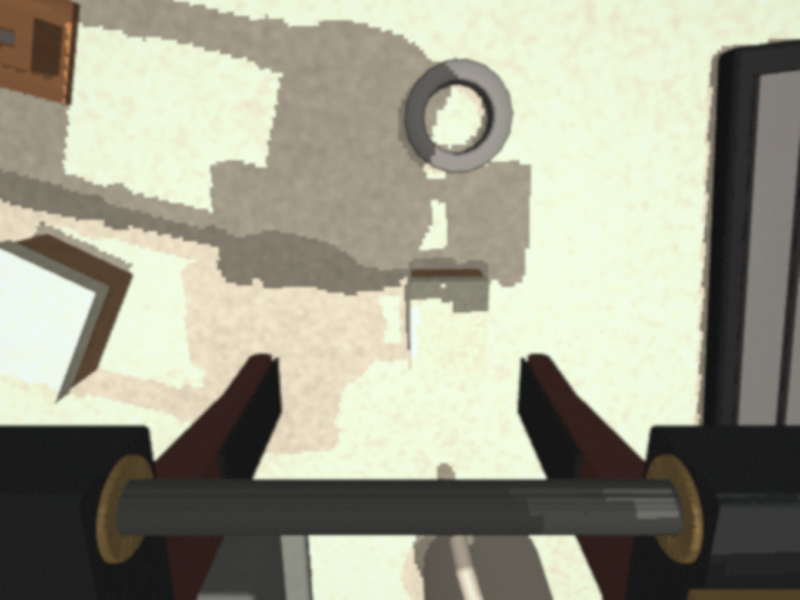

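The carton top spans (409..489, from row 276), within about 3 mm of the prediction, so I'll use x=0.669.

Emit:
play_rows([
  [-0.072,0.108,0.0,0,0.1],
  [-0.072,0.108,0.1,0,0.1],
  [-0.072,0.108,0.3,0,0.1],
  [-0.072,0.108,0.5,0,0.1],
  [-0.072,0.108,0.535,0,0.1],
  [-0.072,0.108,0.535,0,0.8],
  [-0.072,0.108,0.535,0,0.8],
  [-0.072,0.108,0.535,0,0.8],
  [-0.072,0.108,0.535,0,0.8],
  [-0.072,0.108,0.535,0,0.8],
], squeeze=15)

```text
clock: 12.45
ee_pos: [0.6718, -0.17, 0.0137]
tool_rot: [[0.035, 0.999, 0.002], [0.999, -0.035, -0.001], [-0.001, 0.002, -1.0]]
contact_force: [-0.9, -0.0, -0.0]
finger_gap: 0.483
grip_force: 0.4
```

Emit:
play_rows([
  [0,0,-0.2,0,0.8],
  [0,0,-0.4,0,0.8],
  [0.15,-0.15,-0.6,0,0.8],
  [0.3,-0.3,-0.6,0,0.8],
  [0.45,-0.4,-0.6,0,0.8],
  [0.6,-0.4,-0.6,0,0.8],
  [0.8,-0.4,-0.6,0,0.8],
  [0.8,-0.4,-0.6,0,0.8],
])

```text
clock: 13.25
ee_pos: [0.5777, 0.0392, 0.1627]
tool_rot: [[0.029, 1.0, 0.002], [1.0, -0.029, 0.002], [0.003, 0.002, -1.0]]
contact_force: [0.2, -0.7, -0.8]
finger_gap: 0.453
grip_force: 15.0
```

```bash
python3 - <<'E'
from h import *
s=read_state();print(s['ee_pos'],s['clock'],s['finger_gap']*88,s['grip_force'])
print(go(.46,.225,.15,-.02))
E
```

```text
[0.57766267 0.03915305 0.1627094 ] 13.25 39.890621367605604 14.998258799314499
(array([ 0.73 , -0.492,  0.052]), np.float64(-0.005), 'cur yaw', np.float64(-1.6), 'j6', np.float64(0.04))
```

Emit:
play_rows([
  [0.15,-0.1,0,0,0.8],
  [0.3,-0.2,0,0,0.8],
  [0.45,-0.3,0,0,0.8],
  [0.6,-0.4,0,0,0.8],
  [0.73,-0.492,0.05,0,0.8],
  [0.73,-0.492,0.05,0,0.8],
  [0.73,-0.492,0.2,0,0.8],
  [0.73,-0.492,0.4,0,0.8],
  [0.73,-0.492,0.4,0,0.8],
])

```text
clock: 14.15
ee_pos: [0.4576, 0.2175, 0.054]
tool_rot: [[0.036, 0.999, -0.013], [0.999, -0.036, -0.006], [-0.006, -0.012, -1.0]]
contact_force: [-1.1, -1.1, -1.1]
finger_gap: 0.453
grip_force: 15.0
```

```bash
python3 - <<'E'
from h import *
s=read_state();print(s['ee_pos'],s['clock'],s['finger_gap']*88,s['grip_force'])
print(go(.46,.225,.021,-.02))
E
```

```text
[0.4575679  0.21745402 0.05404647] 14.15 39.844372261726804 14.997844398021698
(array([0.031, 0.01 , 0.132]), np.float64(-0.01), 'cur yaw', np.float64(-2.0), 'j6', np.float64(0.41))
```

Emit:
play_rows([
  [0.03,0.01,0.03,0,0.8],
  [0.03,0.01,0.08,0,0.8],
  [0.03,0.01,0.128,0,0.8],
  [0.03,0.01,0.128,0,0.8],
  [0.03,0.01,0.128,0,0.8],
  [0.03,0.01,0.128,0,0.35],
  [0.03,0.01,0.128,0,0.35],
  [0.03,0.01,0.0,0,0.35],
  [0.03,0.01,-0.2,0,0.3],
  [0.03,0.01,-0.4,0,0.3],
])

```text
clock: 15.15
ee_pos: [0.4637, 0.2275, 0.163]
tool_rot: [[0.035, 0.999, -0.001], [0.999, -0.035, -0.0], [-0.0, -0.001, -1.0]]
contact_force: [-0.4, 0.1, 0.6]
finger_gap: 0.699
grip_force: 0.0
```

```bash
python3 - <<'E'
from h import *
s=read_state();print(s['ee_pos'],s['clock'],s['finger_gap']*88,s['grip_force'])
y=np.radians(-15.5+90)
print(go(.4325,-.010,.2,y),go(.4325,-.010,.2,np.radians(-1.0+90)))
E
```

```text
[0.46371999 0.2275075  0.16296607] 15.15 61.55149641836987 0.0
(array([-0.954, -0.092, -0.148]), np.float64(-0.85), 'cur yaw', np.float64(-2.0), 'j6', np.float64(0.43)) (array([-0.954, -0.092, -0.148]), np.float64(0.989), 'cur yaw', np.float64(-2.0), 'j6', np.float64(0.43))
```

Emit:
play_rows([
  [-0.1,0,-0.15,-0.1,0.3],
  [-0.3,-0.03,-0.15,-0.2,0.3],
  [-0.5,-0.05,-0.15,-0.3,0.3],
  [-0.7,-0.07,-0.15,-0.4,0.3],
  [-0.9,-0.09,-0.15,-0.5,0.3],
  [-0.954,-0.092,-0.15,-0.6,0.3],
  [-0.954,-0.092,-0.15,-0.7,0.3],
  [-0.954,-0.092,-0.15,-0.8,0.3],
  [-0.954,-0.092,-0.15,-0.85,0.3],
  [-0.954,-0.092,-0.15,-0.85,0.3],
])

```text
clock: 16.15
ee_pos: [0.4331, -0.0101, 0.1998]
tool_rot: [[-0.965, 0.263, 0.001], [0.263, 0.965, -0.0], [-0.001, 0.0, -1.0]]
contact_force: [0.1, 0.5, -0.7]
finger_gap: 0.7
grip_force: 0.0
```

```bash
python3 - <<'E'
from h import *
s=read_state();print(s['ee_pos'],s['clock'],s['finger_gap']*88,s['grip_force'])
y=np.radians(-15.5+90)
print(go(.4325,-.010,.1,y))
snap('wrist','w6');snap('top','t2')
a=cv2.imread('pics/w6.png');b=cv2.resize(cv2.imread('pics/t2.png')[180:280,120:230],None,fx=3.6,fy=3.6,interpolation=cv2.INTER_CUBIC)
c=np.zeros((420,396+400,3),np.uint8);c[:360,400:]=b;c[:300,:400]=cv2.resize(a,(400,300))
cv2.imwrite('pics/w6b.png',cv2.convertScaleAbs(cv2.resize(a,(800,600)),alpha=1.3))
E
```

```text
[ 0.43306382 -0.01006753  0.19983563] 16.15 61.595104821948155 0.0
(array([ 0.003, -0.   ,  0.399]), np.float64(0.003), 'cur yaw', np.float64(74.8), 'j6', np.float64(-1.41))
```

View pics/w6b.png

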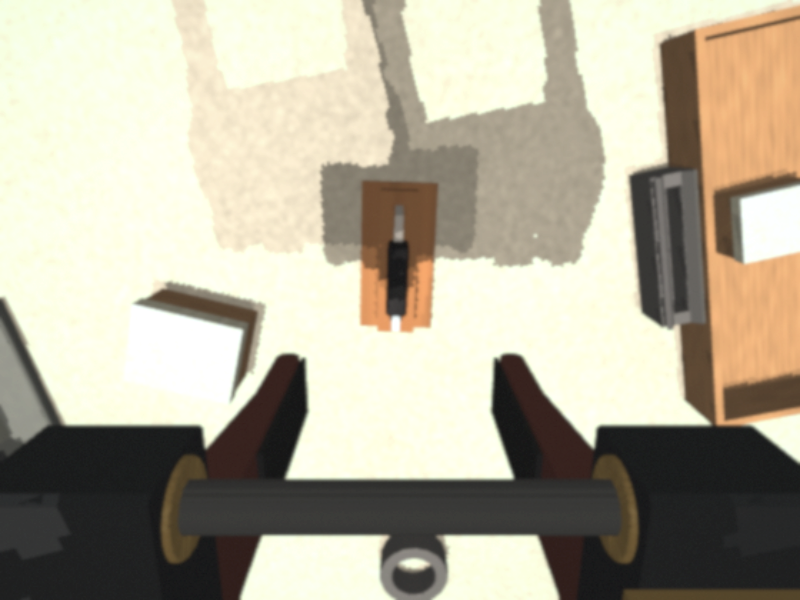

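The record grip bar runs from (398,241) to (397,316), parallel to the tool's x axis and centred between the fingers. The carton is in the box at (770,222).

```bash
python3 - <<'E'
from h import *
a=atz('w6',398*.7,241*.7,.076);b=atz('w6',397*.7,316*.7,.076);c=(a+b)/2
d=a-b;print(a,b,c,np.hypot(*d[:2]),np.degrees(np.arctan2(d[1],d[0])))
print(go(c[0],c[1],.044,np.arctan2(d[1],d[0])+np.pi/2))
E
```

```text
[ 0.40804014 -0.00411731  0.076     ] [ 0.44905266 -0.01587337  0.076     ] [ 0.4285464  -0.00999534  0.076     ] 0.04266417345289014 164.0052744921314
(array([ 0.018, -0.005,  0.623]), np.float64(0.006), 'cur yaw', np.float64(74.5), 'j6', np.float64(-1.4))
```

Emit:
play_rows([
  [0.01,-0.003,0.15,0,0.3],
  [0.01,-0.003,0.3,0,0.3],
  [0.01,-0.003,0.45,0,0.3],
  [0.01,-0.003,0.55,0,0.3],
  [0.01,-0.003,0.62,0,0.3],
  [0.01,-0.003,0.62,0,0.3],
  [0.01,-0.003,0.62,0,1],
  [0.01,-0.003,0.62,0,1],
  [0.01,-0.003,0.62,0,1],
  [0.01,-0.003,0.62,0,1],
], squeeze=30)

```text
clock: 17.25
ee_pos: [0.431, -0.0099, 0.0452]
tool_rot: [[-0.964, 0.267, 0.002], [0.267, 0.964, -0.0], [-0.002, 0.0, -1.0]]
contact_force: [-0.5, -0.0, 0.3]
finger_gap: 0.378
grip_force: 0.0
```

Emit:
play_rows([
  [0,0,0,0,1],
  [0,0,0,0,1],
  [0,0,0,0,1],
])

```text
clock: 17.55
ee_pos: [0.4304, -0.01, 0.0442]
tool_rot: [[-0.964, 0.267, 0.0], [0.267, 0.964, -0.0], [-0.0, -0.0, -1.0]]
contact_force: [-0.7, 0.4, 1.3]
finger_gap: 0.136
grip_force: 30.0
```

Emit:
play_rows([
  [0,0,-0.1,0,1],
  [0,0,-0.25,0,1],
  [0,0,-0.4,0,1],
  [0,0,-0.6,0,1],
  [-0.05,-0.1,-0.7,-0.05,1],
  [-0.1,-0.3,-0.7,-0.1,1],
  [-0.15,-0.5,-0.7,-0.158,1],
  [-0.2,-0.7,-0.7,-0.158,1],
  [-0.2,-0.8,-0.7,-0.158,1],
  [-0.2,-0.8,-0.7,-0.158,1],
])

```text
clock: 18.55
ee_pos: [0.424, -0.2191, 0.2182]
tool_rot: [[-1.0, 0.027, -0.002], [0.027, 1.0, -0.0], [0.002, -0.0, -1.0]]
contact_force: [0.9, 0.3, -1.2]
finger_gap: 0.133
grip_force: 30.0
```

```bash
python3 - <<'E'
from h import *
s=read_state();print(s['ee_pos'],s['clock'],s['finger_gap']*88,s['grip_force'])
print(go(.434,-.33,.2,np.radians(88.7)))
snap('wrist','w7')
a=cv2.imread('pics/w7.png')
cv2.imwrite('pics/w7b.png',cv2.convertScaleAbs(cv2.resize(a,(800,600),interpolation=cv2.INTER_CUBIC),alpha=1.3))
for p in [(.434,-.33,.037),(.53,-.332,.115)]: print(proj('w7',p)/.7)
E
```

```text
[ 0.42404187 -0.2190819   0.21822592] 18.55 11.719540757364419 29.998474717140198
(array([-0.052, -0.442,  0.073]), np.float64(-0.003), 'cur yaw', np.float64(88.4), 'j6', np.float64(-2.09))
[233.42539503 284.48087327]
[208.24513493 480.4045232 ]
```

View pics/w7b.png

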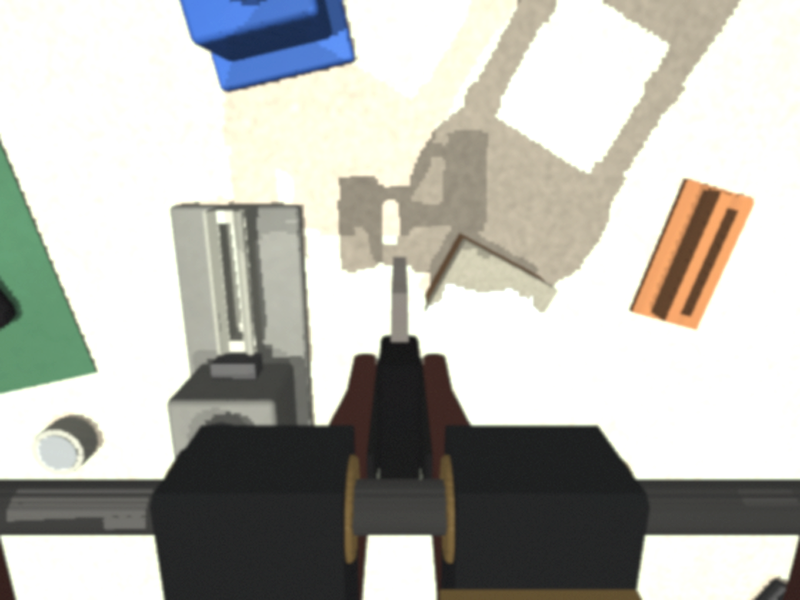

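The plate is held straight. The punch slot runs from about (228,212) to (240,352). I'll enlarge it.

```bash
python3 - <<'E'
from h import *
im=cv2.imread('pics/w7.png')[135:270,110:230]
cv2.imwrite('pics/w7c.png',cv2.resize(im,None,fx=4.4,fy=4.4,interpolation=cv2.INTER_CUBIC))
for P in [(.391,-.3285,.037),(.475,-.3305,.037),(.391,-.3285,.013),(.475,-.3305,.013)]: print((proj('w7',P)-[110,135])*4.4)
E
```

```text
[218.78877001  82.5090956 ]
[253.53889149 460.35134716]
[252.05092816  68.1007882 ]
[282.74353762 424.39050474]
```

View pics/w7c.png

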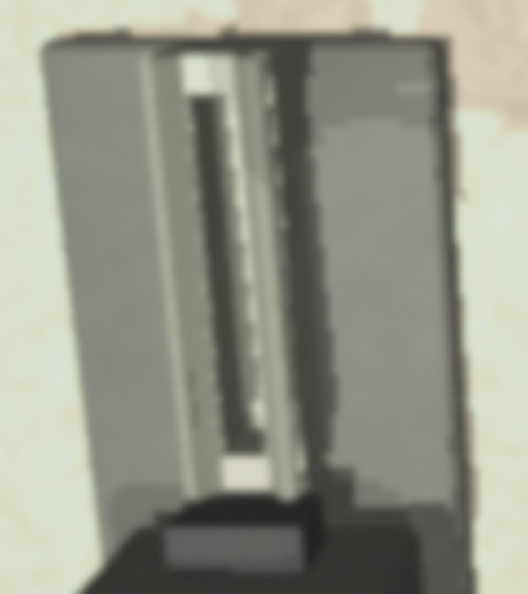

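```bash
python3 - <<'E'
from h import *
f=lambda x,y,z:atz('w7',110+x/4.4,135+y/4.4,z)
a=f(207.5,60,.037);b=f(246,490,.037);print(a,b,(a+b)/2,np.degrees(np.arctan2(*(b-a)[1::-1])),np.hypot(*(b-a)[:2]))
a=f(211,97,.037);b=f(243,455,.037);print((a+b)/2,np.hypot(*(b-a)[:2]))
a=f(45,45,.012);b=f(105,560,.012);print('left edge',a,b);c=f(445,45,.012);d=f(462,480,.012);print('right',c,d, (a+c)/2)
for e in(a,b,c,d): pass
print(np.degrees(np.arctan2(*(b-a)[1::-1])),np.degrees(np.arctan2(*(d-c)[1::-1])))
# plate: bottom-far end etc.
for z in (.18,):
  print(proj('w7',[.424-.035,-.2191,z])/.7, proj('w7',[.424-.02,-.2191,.25])/.7)
E
```

```text
[ 0.38628128 -0.33030479  0.037     ] [ 0.48201671 -0.33296838  0.037     ] [ 0.43414899 -0.33163659  0.037     ] -1.593697359170415 0.09577247406628764
[ 0.43382137 -0.33159298  0.037     ] 0.07972953915515207
left edge [ 0.38477578 -0.37429219  0.012     ] [ 0.50906659 -0.37775848  0.012     ]
right [ 0.38716952 -0.28532647  0.012     ] [ 0.49059233 -0.28928864  0.012     ] [ 0.38597265 -0.32980933  0.012     ]
-1.5974783149193506 -2.1939525089723886
[397.55872555 256.73323748] [398.31031757 365.93421853]
```

Emit:
play_rows([
  [-0.01,-0.1,0.1,0,1],
  [-0.02,-0.2,0.2,0,1],
  [-0.05,-0.3,0.3,0,1],
  [-0.052,-0.449,0.4,0,1],
  [-0.052,-0.449,0.43,0,1],
  [-0.052,-0.449,0.43,0,1],
  [-0.052,-0.449,0.43,0,1],
  [-0.052,-0.449,0.43,0,1],
])

```text
clock: 19.4
ee_pos: [0.4366, -0.3277, 0.1135]
tool_rot: [[-1.0, 0.021, 0.002], [0.021, 1.0, -0.001], [-0.002, -0.001, -1.0]]
contact_force: [0.0, 0.2, -0.3]
finger_gap: 0.132
grip_force: 30.0
```

```bash
python3 - <<'E'
from h import *
s=read_state();print(s['ee_pos'],s['clock'],s['finger_gap']*88,s['grip_force'])
print(go(.434,-.3315,.052,np.radians(88.4)))
E
```

```text
[ 0.43662315 -0.32765644  0.1134717 ] 19.4 11.605237905749402 29.99888688325882
(array([ 0.011, -0.015,  0.246]), np.float64(0.005), 'cur yaw', np.float64(88.8), 'j6', np.float64(-2.26))
```

Emit:
play_rows([
  [0.01,-0.015,0.02,0.004,1],
  [0.01,-0.015,0.04,0.004,1],
  [0.01,-0.015,0.07,0.004,1],
  [0.01,-0.015,0.1,0.004,1],
  [0.01,-0.015,0.1,0.004,1],
  [0.01,-0.015,0.1,0.004,1],
])

```text
clock: 20.0
ee_pos: [0.4329, -0.332, 0.0861]
tool_rot: [[-1.0, 0.029, -0.001], [0.029, 1.0, 0.001], [0.001, 0.001, -1.0]]
contact_force: [-0.4, -0.1, -0.3]
finger_gap: 0.137
grip_force: 30.0
```

```bash
python3 - <<'E'
from h import *
s=read_state();print(s['ee_pos'],s['contact_force'],s['clock'])
print(go(.434,-.3315,.052,np.radians(88.4)))
snap('wrist','w8')
im=cv2.imread('pics/w8.png')[60:300,180:380]
cv2.imwrite('pics/w8c.png',cv2.convertScaleAbs(cv2.resize(im,None,fx=2.5,fy=2.5,interpolation=cv2.INTER_CUBIC),alpha=1.3))
E
```

```text
[ 0.43285438 -0.33197379  0.08607883] [-0.41272429 -0.1147296  -0.32790334] 20.0
(array([-0.005,  0.002,  0.136]), np.float64(-0.0), 'cur yaw', np.float64(88.4), 'j6', np.float64(-2.26))
```

View pics/w8c.png

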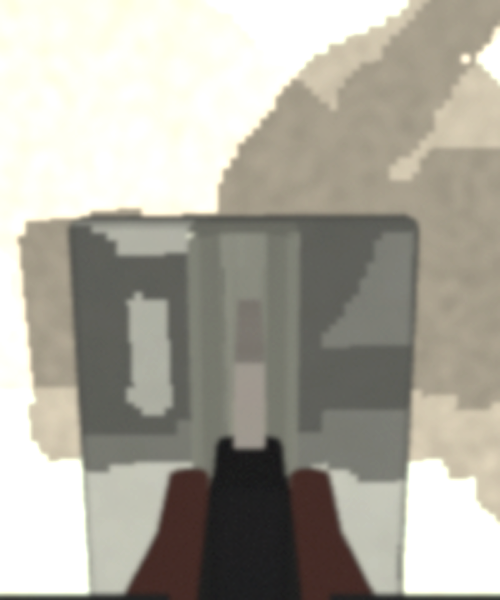

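The plate end (248,330) is over the slot (189..299, centre 244), about 1 mm off. I'll correct that and insert.

Emit:
play_rows([
  [-0.003,-0.003,0.02,0,1],
  [-0.003,-0.003,0.04,0,1],
  [-0.003,-0.003,0.06,0,1],
  [-0.003,-0.003,0.08,0,1],
  [-0.003,-0.003,0.1,0,1],
  [-0.003,-0.003,0.12,0,1],
  [-0.003,-0.003,0.133,0,1],
  [-0.003,-0.003,0.136,0,1],
  [-0.003,-0.003,0.136,0,1],
])

```text
clock: 20.95
ee_pos: [0.4338, -0.3329, 0.0526]
tool_rot: [[-1.0, 0.028, -0.0], [0.028, 1.0, 0.0], [0.0, 0.0, -1.0]]
contact_force: [0.2, 0.2, -0.0]
finger_gap: 0.133
grip_force: 30.0
```

Emit:
play_rows([
  [0,0,0.004,0,1],
  [0,0,0.008,0,1],
  [0,0,0.012,0,1],
  [0,0,0.012,0,1],
  [0,0,0.012,0,1],
])

```text
clock: 21.45
ee_pos: [0.434, -0.3331, 0.0512]
tool_rot: [[-1.0, 0.029, 0.001], [0.029, 1.0, -0.001], [-0.001, -0.001, -1.0]]
contact_force: [-1.9, 2.0, 6.5]
finger_gap: 0.132
grip_force: 30.0
```

Emit:
play_rows([
  [0,0,-0.006,0,0.6],
  [0,0,-0.006,0,0.6],
  [0,0,-0.006,0,0.6],
  [0,0,-0.1,0,0.6],
  [0,0,-0.3,0,0.6],
  [0,0,-0.5,0,0.8],
  [0,0,-0.5,0,1],
  [-0.2,0,-0.5,0,1],
  [-0.38,-0.0,-0.5,0,1],
  [-0.38,-0.0,-0.5,0,1],
])

```text
clock: 22.45
ee_pos: [0.5319, -0.3346, 0.1698]
tool_rot: [[-1.0, 0.026, -0.004], [0.026, 1.0, 0.004], [0.004, 0.004, -1.0]]
contact_force: [0.2, -0.6, -0.9]
finger_gap: 0.012
grip_force: 0.0
```

```bash
python3 - <<'E'
from h import *
s=read_state();print(s['ee_pos'],s['contact_force'],s['clock'],s['finger_gap'])
print(go(.529,-.3345,.12))
snap('wrist','w9');snap('scene','s2')
im=cv2.imread('pics/w9.png');sc=cv2.resize(cv2.imread('pics/s2.png')[130:230,180:300],None,fx=3.3,fy=3.3,interpolation=cv2.INTER_CUBIC)
c=np.zeros((330,796,3),np.uint8);c[:,400:]=sc;c[:300,:400]=cv2.resize(im,(400,300))
cv2.imwrite('pics/w9b.png',cv2.convertScaleAbs(c,alpha=1.3))
E
```

```text
[ 0.53194827 -0.33456567  0.16982009] [ 0.23203928 -0.61901546 -0.85749176] 22.45 0.011540250834365055
(array([ 0.011, -0.001,  0.199]), 0, 'cur yaw', np.float64(88.5), 'j6', np.float64(-2.16))
```

View pics/w9b.png

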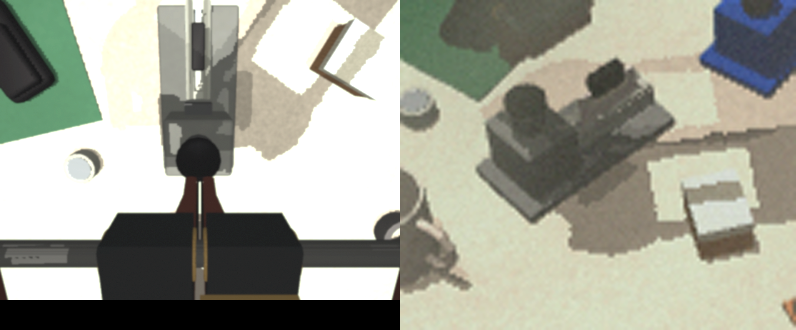

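The plate stands in the slot (left panel, (198,45)) and the plunger head is at (198,157). The picture allowance is used up, so from here I'll rely on numbers.

```bash
python3 - <<'E'
from h import *
im=cv2.cvtColor(cv2.imread('pics/w9.png'),cv2.COLOR_BGR2GRAY)
print(atz('w9',198*1.4,157*1.4,.115)) 
c=cv2.HoughCircles(cv2.medianBlur(im,3)[170:270,220:330],cv2.HOUGH_GRADIENT,1,30,param1=80,param2=12,minRadius=22,maxRadius=38)
print(c, [atz('w9',q[0]+220,q[1]+170,.115) for q in c[0][:2]])
E
```

```text
[ 0.52509955 -0.3358656   0.115     ]
[[[57.5 53.5 30.7]]] [array([ 0.5274761 , -0.33574622,  0.115     ])]
```

Emit:
play_rows([
  [0.015,-0.001,0.1,0,1],
  [0.015,-0.001,0.18,0,1],
  [0.015,-0.001,0.2,0,1],
  [0.015,-0.001,0.22,0,1],
  [0.015,-0.001,0.24,0,1],
  [0.015,-0.001,0.26,0,1],
  [0.015,-0.001,0.275,0,1],
  [0.015,-0.001,0.28,0,1],
  [0.015,-0.001,0.285,0,1],
  [0.015,-0.001,0.285,0,1],
])

```text
clock: 23.55
ee_pos: [0.5251, -0.3362, 0.104]
tool_rot: [[-1.0, 0.029, 0.001], [0.029, 1.0, -0.001], [-0.001, -0.001, -1.0]]
contact_force: [-1.4, -1.5, 6.0]
finger_gap: 0.007
grip_force: 2.5
```

Emit:
play_rows([
  [-0.006,0,0.008,0,1],
  [-0.006,0,0.014,0,1],
  [-0.006,0,0.02,0,1],
  [-0.006,0,0.02,0,1],
  [-0.006,0,0.02,0,1],
])

```text
clock: 24.05
ee_pos: [0.5258, -0.3363, 0.1031]
tool_rot: [[-1.0, 0.029, 0.0], [0.029, 1.0, -0.002], [-0.001, -0.002, -1.0]]
contact_force: [-11.6, 3.8, 21.6]
finger_gap: 0.006
grip_force: 10.7
```

Emit:
play_rows([
  [0.004,0,0,0,1],
  [0.004,0,0,0,1],
  [0.004,0,0,0,1],
  [0.004,0,0,0,1],
  [0.004,0,0,0,1],
  [0.004,0,0,0,1],
  [0.004,0,0,0,1],
  [0.004,0,0,0,1],
  [0.004,0,0,0,1],
  [0.004,0,0,0,1],
])

```text
clock: 25.05
ee_pos: [0.5257, -0.3363, 0.1031]
tool_rot: [[-1.0, 0.029, 0.003], [0.029, 1.0, -0.003], [-0.003, -0.003, -1.0]]
contact_force: [-8.5, 3.9, 20.3]
finger_gap: 0.004
grip_force: 10.0
```

Emit:
play_rows([
  [0,0,0,0,1],
  [0,0,0,0,1],
  [0,0,0,0,1],
  [0,0,0,0,1],
  [0,0,0,0,1],
])

```text
clock: 25.55
ee_pos: [0.5257, -0.3363, 0.1031]
tool_rot: [[-1.0, 0.029, 0.003], [0.029, 1.0, -0.003], [-0.003, -0.003, -1.0]]
contact_force: [-8.2, 3.7, 20.1]
finger_gap: 0.001
grip_force: 10.0
```

Emit:
play_rows([
  [0,0,-0.03,0,1],
  [0,0,-0.06,0,1],
  [0,0,-0.12,0,1],
  [0,0,-0.25,0,1],
  [0.1,0,-0.3,0,0.8],
  [0.25,0,-0.3,0,0.6],
  [0.37,0,-0.3,0,0.6],
  [0.37,0,-0.3,0,0.6],
  [0.37,0,-0.3,0,0.6],
])

```text
clock: 26.45
ee_pos: [0.4333, -0.333, 0.1736]
tool_rot: [[-1.0, 0.029, 0.001], [0.029, 1.0, 0.0], [-0.001, 0.0, -1.0]]
contact_force: [-0.2, 0.4, 0.1]
finger_gap: 0.391
grip_force: 0.0
```

```bash
python3 - <<'E'
from h import *
s=read_state();print(s['ee_pos'],s['contact_force'],s['clock'],s['finger_gap'])
print(go(.434,-.333,.0512,np.radians(88.4)))
E
```

```text
[ 0.43328082 -0.33300316  0.17362939] [-0.20731639  0.36648586  0.07013387] 26.45 0.39086425828012483
(array([-0.002, -0.   ,  0.49 ]), np.float64(-0.001), 'cur yaw', np.float64(88.3), 'j6', np.float64(-2.26))
```

Emit:
play_rows([
  [0,0,0.15,0,0.6],
  [0,0,0.3,0,0.6],
  [0,0,0.42,0,0.6],
  [0,0,0.49,0,0.6],
  [0,0,0.49,0,0.6],
  [0,0,0.49,0,1],
  [0,0,0.49,0,1],
  [0,0,0.49,0,1],
  [0,0,0.49,0,1],
  [0,0,0.49,0,1],
], squeeze=30)

```text
clock: 27.45
ee_pos: [0.4339, -0.3337, 0.0525]
tool_rot: [[-1.0, 0.029, 0.002], [0.029, 1.0, -0.002], [-0.003, -0.002, -1.0]]
contact_force: [0.6, 0.1, 4.7]
finger_gap: 0.131
grip_force: 30.0
```

Emit:
play_rows([
  [0,0,-0.05,0,1],
  [0,0,-0.15,0,1],
  [0,0,-0.3,0,1],
  [0,0,-0.5,0,1],
  [0,0,-0.6,0,1],
  [0,0.2,-0.6,0,1],
  [0,0.4,-0.6,0,1],
  [0,0.6,-0.6,0,1],
  [0,0.8,-0.6,0,1],
  [0,1.0,-0.6,0,1],
])

```text
clock: 28.45
ee_pos: [0.4395, -0.0815, 0.2015]
tool_rot: [[-1.0, 0.029, 0.0], [0.029, 1.0, -0.0], [-0.0, -0.0, -1.0]]
contact_force: [0.8, 0.1, -1.2]
finger_gap: 0.135
grip_force: 30.0
```

```bash
python3 - <<'E'
from h import *
s=read_state();print(s['ee_pos'],s['contact_force'],s['clock'],s['finger_gap']*88,s['grip_force'])
# box holder from w6: slot end estimates at mouth z .037 (read off w6b)
for p in [(672,172),(690,171),(697,168),(680,325),(690,322),(705,320)]: print(p,atz('w6',p[0]*.7,p[1]*.7,.037))
for p in [(695,32),(722,423)]: print('wall top outer',atz('w6',p[0]*.7,p[1]*.7,.042))
print(go(.46,.03,.2,np.radians(88)))
E
```

```text
[ 0.43948411 -0.08151278  0.20148516] [ 0.77932125  0.09163747 -1.20671529] 28.45 11.877586224001664 29.998244047164917
(672, 172) [0.41745345 0.16166635 0.037     ]
(690, 171) [0.41967337 0.17203354 0.037     ]
(697, 168) [0.41902295 0.17622887 0.037     ]
(680, 325) [0.51495758 0.15479631 0.037     ]
(690, 322) [0.51459798 0.1612398  0.037     ]
(705, 320) [0.51576175 0.17068466 0.037     ]
wall top outer [0.34537276 0.1805837  0.042     ]
wall top outer [0.5896268 0.1714374 0.042    ]
(array([-0.069,  0.448,  0.006]), np.float64(0.004), 'cur yaw', np.float64(88.3), 'j6', np.float64(-1.8))
```

Emit:
play_rows([
  [-0.06,0.15,0,0,1],
  [-0.11,0.35,0,0,1],
  [-0.11,0.55,0,0,1],
  [-0.11,0.7,0,0,1],
  [-0.11,0.7,0,0,1],
  [-0.11,0.7,0,0,1],
])

```text
clock: 29.05
ee_pos: [0.4723, 0.0913, 0.2012]
tool_rot: [[-1.0, 0.026, -0.0], [0.026, 1.0, -0.001], [0.0, -0.001, -1.0]]
contact_force: [-0.8, -0.6, -1.8]
finger_gap: 0.137
grip_force: 30.0
```

```bash
cat >> h.py <<'E'
def rect(fn,x0,x1,y0,y1,z,s=.001):
    "rectified view of plane z: rows = x from x0, cols = y from y0"
    im=cv2.imread(f'pics/{fn}.png');K,R,t=cam(fn)
    X,Y=np.meshgrid(np.arange(x0,x1,s),np.arange(y0,y1,s),indexing='ij')
    p=np.stack([X,Y,np.full_like(X,z)],-1)@R.T+t; p=p@K.T
    return cv2.remap(im,(p[...,0]/p[...,2]).astype(np.float32),(p[...,1]/p[...,2]).astype(np.float32),cv2.INTER_LINEAR)
E
python3 - <<'E'
from h import *
s=read_state();print(s['ee_pos'],s['clock'])
snap('wrist','w10')
for p in [(.417,.16,.037),(.467,.16,.037),(.515,.16,.037)]: print(proj('w10',p))
r=rect('w10',.36,.50,.125,.20,.037)
for i in range(0,140,10):
    g=r[i:i+10].mean(0); print(round(.365+i*.001,3),' '.join(f"{int(v[1])}{'o' if v[2]-v[0]>45 else ''}" for v in g[::2]))
E
```

```text
[0.47234371 0.09128538 0.20120042] 29.05
[358.76893662 124.36735634]
[356.89354077 181.83173892]
[355.2356761 232.6307044]
0.365 230 229 229 230 230 230 229 228 228 228 228 229 228 227 226 228 230 229 228 229 229 222 207 148 66 64 64 68 129o 165o 164o 125o 101o 101o 99o 102o 100o 101o
0.375 229 230 231 230 228 229 230 230 229 229 230 230 230 230 229 228 227 227 228 229 230 223 198 103 65 64 64 77o 147o 164o 165o 160o 122o 101o 102o 101o 100o 101o
0.385 228 229 230 228 230 231 230 230 230 231 231 231 230 230 230 229 230 231 230 229 227 219 195 89 65 65 66 94o 162o 170o 169o 144o 111o 102o 102o 100o 100o 99o
0.395 211 199 198 198 191 190 192 194 194 182 179 183 197 198 194 195 196 186 182 183 177 158 132 65 60 60 62 94o 134o 134o 124o 116o 107o 100o 103o 100o 102o 102o
0.405 119 117 116 115 115 116 116 115 115 115 116 118 142 150 148 150 151 149 149 150 143 120 87 56 55 55 59 85o 100o 101o 101o 97o 98o 100o 102o 98o 101o 102o
0.415 119 119 119 119 117 117 116 116 118 119 107 96 100 105 105 106 110 113 110 108 106 101 70 56 56 56 62 91o 99o 100o 100o 100o 99o 100o 101o 100o 103o 103o
0.
[... 463 characters left out ...]
 81 46 48 59 58 55 66 85 84 61 46 55 62 61 63 69 67 96o 102o 103o 100o 97o 81o 71 58 57 70 95 145
0.465 148 149 151 148 147 150 151 135 112 67 45 55 62 60 60 75 83 70 54 46 59 62 61 65 65 74 102o 104o 103o 100o 98o 85o 72 58 57 73 98 152
0.475 173 193 190 178 171 163 163 152 116 58 46 59 69 68 66 80 86 72 52 48 62 62 62 67 66 82o 102o 108o 122o 121o 117o 105o 92o 74 64 80 108 159
0.485 229 229 229 230 229 229 227 220 162 62 54 69 72 68 79 119 133 107 60 63 80 76 76 81 74 102o 118o 136o 160o 160o 166o 167o 166o 166o 158o 141o 139o 162o
0.495 229 228 227 228 228 225 219 201 129 55 65 95 107 91 101 125 123 94 54 78 94 93 96 98 94o 150o 161o 164o 163o 164o 163o 160o 161o 168o 164o 158o 159o 160o
```

```bash
python3 - <<'E'
from h import *
r=rect('w10',.35,.53,.13,.20,.042,.0005).astype(float); o=cv2.GaussianBlur(r[...,2]-r[...,0],(3,9),0)
xs=[];ys=[]
for i in range(0,360,8):
    j=np.argmax(o[i,60:]>35)+60
    xs.append(.35+i*.0005);ys.append(.13+j*.0005)
ys=np.array(ys);xs=np.array(xs)
p=np.polyfit(xs,ys,1);
for _ in range(3):
    m=abs(np.polyval(p,xs)-ys)<.0015;p=np.polyfit(xs[m],ys[m],1)
print('wall outer',p,m.sum(),np.polyval(p,.466))
# holder: outer side dark -> top edges, rising lip edge (dark slot->inner wall)
r=rect('w10',.43,.48,.13,.19,.037,.0005)[...,1].astype(float)
for i in range(0,100,12):
    g=cv2.GaussianBlur(r[i:i+6].mean(0)[None],(5,1),0)[0]; d=np.diff(g)
    print(round(.4315+i*.0005,4),[(round(.13+.0005*k,4),round(d[k],1)) for k in range(1,len(d)-1) if abs(d[k])>2 and abs(d[k])>=abs(d[k-1]) and abs(d[k])>abs(d[k+1])])
r=rect('w10',.39,.55,.147,.165,.037,.001)[...,1].mean(1).astype(int);print(r.tolist())
print(proj('w10',[.55,.16,.037]))
E
```

```text
wall outer [-0.00900058  0.1759556 ] 15 0.1717613287250384
0.4315 [(0.144, np.float64(-12.9)), (0.1485, np.float64(3.2)), (0.156, np.float64(5.6)), (0.16, np.float64(-5.0)), (0.166, np.float64(3.4)), (0.177, np.float64(7.3))]
0.4375 [(0.144, np.float64(-13.3)), (0.1485, np.float64(3.0)), (0.156, np.float64(5.7)), (0.1595, np.float64(-4.7)), (0.1655, np.float64(3.8)), (0.1765, np.float64(6.9)), (0.186, np.float64(-2.7))]
0.4435 [(0.1435, np.float64(-12.6)), (0.148, np.float64(3.1)), (0.156, np.float64(6.0)), (0.16, np.float64(-5.3)), (0.165, np.float64(3.5)), (0.1765, np.float64(7.4)), (0.1865, np.float64(-4.0))]
0.4495 [(0.143, np.float64(-13.1)), (0.148, np.float64(3.1)), (0.1555, np.float64(5.6)), (0.16, np.float64(-6.0)), (0.165, np.float64(3.4)), (0.176, np.float64(7.3)), (0.1865, np.float64(-4.2))]
0.4555 [(0.139, np.float64(-4.8)), (0.1425, np.float64(-12.0)), (0.147, np.float64(3.0)), (0.1555, np.float64(5.9)), (0.1605, np.float64(-6.7)), (0.1645, np.float64(3.7)), (0.176, np.float64(7.5)), (0.1865, np.float64(-5.0))]
0.4615 [(0.139, np.float64(-5.9)), (0.1425, np.float64(-13.
[... 942 characters left out ...]
 146, 147, 147, 147, 147, 146, 145, 145, 145, 144, 144, 143, 138, 131, 122, 116, 113, 99, 73, 62, 65, 68, 69, 69, 69, 69, 69, 67, 64, 62, 61, 60, 61, 61, 61, 61, 61, 61, 60, 60, 60, 60, 60, 60, 60, 60, 60, 60, 61, 61, 61, 62, 62, 62, 62, 62, 62, 62, 62, 63, 63, 64, 63, 63, 61, 61, 61, 62, 63, 64, 65, 65, 66, 65, 65, 65, 65, 65, 67, 70, 73, 76, 79, 82, 84, 86, 87, 88, 89, 92, 96, 99, 101, 101, 100, 98, 97, 95, 94, 92, 88, 81, 76, 75, 74, 75, 77, 87, 102, 113, 117, 117, 117, 118, 123, 140, 169, 191, 200, 202, 201, 201, 201, 201, 201, 201, 201, 200, 199, 198, 197, 197, 197, 197, 195, 194, 194, 194, 195, 194, 193, 191, 190, 189, 189, 189, 189, 190, 190, 189, 188, 187]
[354.10563308 267.2565806 ]
```

```bash
python3 - <<'E'
from h import *
print(go(.466,.159,.1,np.radians(87.7)))
E
```

```text
(array([0.034, 0.274, 0.404]), np.float64(0.008), 'cur yaw', np.float64(88.4), 'j6', np.float64(-1.42))
```

Emit:
play_rows([
  [0.02,0.1,0.0,0.008,1],
  [0.03,0.2,0.05,0.008,1],
  [0.033,0.274,0.15,0.008,1],
  [0.033,0.274,0.25,0.008,1],
  [0.033,0.274,0.35,0.008,1],
  [0.033,0.274,0.4,0.008,1],
  [0.033,0.274,0.4,0.008,1],
  [0.033,0.274,0.4,0.008,1],
])

```text
clock: 29.9
ee_pos: [0.4669, 0.1588, 0.102]
tool_rot: [[-0.999, 0.043, 0.001], [0.043, 0.999, 0.0], [-0.001, 0.0, -1.0]]
contact_force: [-0.0, 0.5, 0.1]
finger_gap: 0.137
grip_force: 30.0
```

```bash
python3 - <<'E'
from h import *
s=read_state();print(s['ee_pos'],s['contact_force'],s['clock'])
print(go(.466,.159,.08,np.radians(87.7)))
snap('wrist','w11')
r=rect('w11',.415,.47,.13,.19,.037,.0005)[...,1].astype(float)
for i in range(0,100,10):
    g=cv2.GaussianBlur(r[i:i+6].mean(0)[None],(5,1),0)[0]; d=np.diff(g)
    print(round(.4165+i*.0005,4),[(round(.13+.0005*k,4),int(d[k]*10)) for k in range(1,len(d)-1) if abs(d[k])>2 and abs(d[k])>=abs(d[k-1]) and abs(d[k])>abs(d[k+1])])
zb=s['ee_pos'][2]-.039
r=rect('w11',.42,.44,.14,.18,zb,.0005)[...,1].astype(float) # plate end x ~ .431
for i in range(0,40,4): print(round(.42+i*.0005,4),r[i:i+4].mean(0)[::2].astype(int).tolist())
E
```

```text
[0.46691185 0.15883096 0.1019549 ] [-0.00675079  0.53465204  0.06425095] 29.9
(array([0.004, 0.001, 0.088]), np.float64(-0.002), 'cur yaw', np.float64(87.6), 'j6', np.float64(-1.27))
0.4165 [(0.1335, 205), (0.151, -336), (0.1745, -31), (0.177, 55), (0.188, 31)]
0.4215 [(0.139, 29), (0.1445, -22), (0.151, -156), (0.158, 21), (0.1685, -22), (0.177, 45), (0.184, 24), (0.1865, 24)]
0.4265 [(0.1505, -133), (0.1765, 42), (0.1815, 52)]
0.4315 [(0.1355, 235), (0.1445, -201), (0.1505, -139), (0.1765, 41), (0.1815, 54)]
0.4365 [(0.1355, 228), (0.144, -224), (0.15, -142), (0.157, 33), (0.1665, -20), (0.176, 43), (0.181, 50)]
0.4415 [(0.135, 177), (0.1445, -238), (0.15, -121), (0.156, 76), (0.1625, -62), (0.1755, 45), (0.179, 48)]
0.4465 [(0.134, 221), (0.144, -218), (0.1495, -138), (0.1555, 77), (0.1625, -60), (0.1755, 49), (0.179, 34), (0.181, -39)]
0.4515 [(0.134, 213), (0.1445, -234), (0.149, -123), (0.155, 82), (0.1625, -60), (0.175, 48), (0.179, 22), (0.181, -28)]
0.4565 [(0.136, 50), (0.138, 69), (0.1425, -54), (0.145, -63), (0.149, -142), (0.1545, 143), (0.1625, -124), (0.175, 52)]
0.461
[... 1162 characters left out ...]
8, 217, 216, 215, 214, 191, 131, 120, 120, 121, 109, 72, 60, 58, 56, 56, 65, 83, 86, 86, 86, 82, 69, 64, 64, 61, 57, 56, 56, 56, 57, 60, 61, 64, 76, 80, 82, 89, 95]
0.434 [218, 218, 217, 217, 217, 216, 205, 146, 118, 117, 117, 102, 70, 60, 57, 56, 57, 70, 87, 89, 89, 89, 86, 70, 64, 64, 60, 57, 56, 55, 55, 57, 61, 61, 66, 78, 81, 87, 99, 100]
0.436 [214, 215, 215, 213, 212, 212, 198, 141, 117, 117, 115, 98, 68, 60, 57, 56, 58, 76, 90, 91, 91, 91, 86, 71, 64, 64, 59, 56, 56, 56, 56, 58, 60, 61, 68, 78, 81, 88, 98, 91]
0.438 [214, 215, 215, 215, 212, 212, 193, 138, 123, 124, 120, 96, 66, 60, 57, 55, 60, 80, 91, 91, 91, 91, 87, 72, 64, 64, 59, 57, 56, 56, 56, 58, 60, 62, 70, 80, 82, 89, 97, 88]
```

Emit:
play_rows([
  [0.004,0.01,0.02,0.006,1],
  [0.004,0.01,0.04,0.006,1],
  [0.004,0.01,0.06,0.006,1],
  [0.004,0.01,0.06,0.006,1],
  [0.004,0.01,0.06,0.006,1],
])

```text
clock: 30.45
ee_pos: [0.4653, 0.1621, 0.0856]
tool_rot: [[-0.999, 0.05, -0.0], [0.05, 0.999, -0.0], [0.0, -0.0, -1.0]]
contact_force: [-0.4, 0.4, -0.5]
finger_gap: 0.133
grip_force: 30.0
```

```bash
python3 - <<'E'
from h import *
s=read_state();print(s['ee_pos'],s['contact_force'],s['clock'])
print(go(.466,.1614,.06,np.radians(87.1)))
snap('wrist','w12')
r=rect('w12',.41,.43,.13,.19,.037,.0005)[...,1].astype(float)
for i in range(0,40,6):
    g=cv2.GaussianBlur(r[i:i+6].mean(0)[None],(5,1),0)[0]; d=np.diff(g)
    print(round(.4115+i*.0005,4),[(round(.13+.0005*k,4),int(d[k]*10)) for k in range(1,len(d)-1) if abs(d[k])>1.5 and abs(d[k])>=abs(d[k-1]) and abs(d[k])>abs(d[k+1])])
zb=s['ee_pos'][2]-.039
r=rect('w12',.425,.441,.14,.18,zb,.0005)[...,1].astype(float)
for i in range(0,32,6): print(round(.425+i*.0005,4),r[i:i+4].mean(0)[::2].astype(int).tolist())
E
```

```text
[0.46529889 0.16214447 0.08564942] [-0.41086596  0.38928866 -0.50600255] 30.45
(array([-0.003, -0.003,  0.103]), np.float64(0.0), 'cur yaw', np.float64(87.1), 'j6', np.float64(-1.25))
0.4115 [(0.1315, 103), (0.1535, -244), (0.175, -149), (0.1775, 50)]
0.4145 [(0.1345, 224), (0.1525, -269), (0.175, -102), (0.177, 55)]
0.4175 [(0.1365, 135), (0.139, -34), (0.146, 20), (0.1515, -265), (0.177, 60)]
0.4205 [(0.151, -144), (0.1585, 21), (0.169, -23), (0.177, 47)]
0.4235 [(0.151, -148), (0.158, 21), (0.1685, -22), (0.1765, 46), (0.1865, 30)]
0.4265 [(0.138, 17), (0.143, 24), (0.145, -39), (0.1505, -140), (0.1585, 16), (0.1685, -17), (0.1765, 46), (0.1815, 55), (0.185, -16)]
0.4295 [(0.138, 137), (0.1455, -135), (0.1505, -147), (0.1585, 15), (0.1675, -17), (0.1765, 39), (0.1815, 56)]
0.425 [159, 165, 163, 161, 162, 174, 162, 127, 120, 120, 119, 105, 69, 60, 58, 56, 56, 55, 57, 59, 63, 64, 65, 64, 64, 64, 64, 63, 60, 57, 56, 56, 56, 58, 60, 61, 69, 77, 79, 79]
0.428 [218, 218, 218, 216, 214, 212, 212, 208, 156, 126, 124, 105, 69, 60, 57, 56, 56, 56, 57, 60, 64, 65, 66, 65, 65, 66, 65, 62, 59, 56, 56, 55, 56, 59, 61, 62, 69, 77, 78, 79]
0.431 [218, 218, 218, 218, 217, 216, 217, 207, 154, 126, 124, 100, 67, 60, 57, 56, 55, 56, 57, 60, 66, 79, 87, 89, 88, 88, 79, 63, 58, 56, 55, 56, 56, 60, 61, 62, 71, 78, 79, 78]
0.434 [220, 218, 217, 215, 214, 215, 216, 212, 165, 124, 117, 91, 63, 59, 57, 56, 56, 56, 58, 61, 70, 86, 91, 90, 90, 89, 80, 63, 58, 56, 56, 56, 57, 60, 61, 64, 73, 79, 79, 80]
0.437 [218, 217, 217, 216, 216, 216, 211, 195, 143, 117, 110, 82, 62, 59, 57, 56, 56, 56, 59, 63, 75, 89, 91, 91, 91, 90, 80, 64, 58, 56, 56, 56, 58, 60, 61, 64, 76, 80, 80, 80]
0.44 [214, 215, 214, 211, 209, 210, 190, 134, 120, 119, 111, 80, 62, 59, 57, 55, 56, 57, 59, 65, 80, 89, 89, 89, 89, 89, 79, 64, 58, 56, 55, 56, 58, 61, 61, 67, 78, 81, 81, 81]
```

Emit:
play_rows([
  [-0.003,-0.002,0.02,0,1],
  [-0.003,-0.002,0.04,0,1],
  [-0.003,-0.002,0.06,0,1],
  [-0.003,-0.002,0.08,0,1],
  [-0.003,-0.002,0.1,0,1],
  [-0.003,-0.002,0.12,0,1],
  [-0.003,-0.002,0.13,0,1],
  [-0.003,-0.002,0.13,0,1],
  [-0.003,-0.002,0.13,0,1],
])

```text
clock: 31.4
ee_pos: [0.4663, 0.1616, 0.0535]
tool_rot: [[-0.999, 0.05, 0.0], [0.05, 0.999, 0.0], [-0.0, 0.0, -1.0]]
contact_force: [0.6, 0.6, -1.1]
finger_gap: 0.135
grip_force: 30.0
```

No contact yet; the floor is expected at a TCP height of about 0.051. I'll press it home.

Emit:
play_rows([
  [0,0,0.006,0,1],
  [0,0,0.012,0,1],
  [0,0,0.018,0,1],
  [0,0,0.022,0,1],
  [0,0,0.022,0,1],
  [0,0,0.022,0,1],
])

```text
clock: 32.0
ee_pos: [0.4666, 0.1618, 0.0514]
tool_rot: [[-0.999, 0.05, 0.002], [0.05, 0.999, 0.0], [-0.002, 0.001, -1.0]]
contact_force: [-8.1, -2.2, 16.5]
finger_gap: 0.133
grip_force: 30.0
```

Emit:
play_rows([
  [0,0,-0.012,0,1],
  [0,0,-0.012,0,0.65],
  [0,0,-0.012,0,0.65],
  [0,0,-0.012,0,0.65],
  [0,0,-0.1,0,0.65],
  [0,0,-0.3,0,0.65],
  [0,0,-0.5,0,0.65],
  [0.0,-0.3,-0.6,0,0.65],
  [0,-0.5,-0.6,0,0.65],
  [0,-0.7,-0.6,0,0.65],
])

```text
clock: 33.0
ee_pos: [0.4589, 0.0136, 0.1979]
tool_rot: [[-0.999, 0.049, 0.002], [0.049, 0.999, -0.0], [-0.002, -0.0, -1.0]]
contact_force: [0.7, -0.9, -0.5]
finger_gap: 0.347
grip_force: 0.0
```

Emit:
play_rows([
  [-0.2,-0.2,0,0,0.6],
  [-0.2,-0.2,0,0,0.6],
  [-0.2,-0.2,0,0,0.6],
])

```text
clock: 33.3
ee_pos: [0.5068, -0.0399, 0.1955]
tool_rot: [[-0.999, 0.054, -0.002], [0.054, 0.999, -0.0], [0.002, -0.0, -1.0]]
contact_force: [-0.3, 1.3, 0.0]
finger_gap: 0.402
grip_force: 0.0
```

```bash
python3 - <<'E'
from h import *
s=read_state();print(s['ee_pos'],s['contact_force'],s['clock'])
snap('wrist','w13');snap('scene','s3');snap('top','t3')
# black grip bar: on plane z=.082, dark pixel blob near slot
for f in('w13','t3','s3'):
  r=rect(f,.43,.51,.13,.19,.082,.0005); k=(r.max(2)<48).astype(np.uint8)
  n,l,st,c=cv2.connectedComponentsWithStats(k)
  print(f,[(np.round([.43+c[i][1]*.0005,.13+c[i][0]*.0005],4).tolist(),(st[i][3]*.5,st[i][2]*.5,int(st[i][4]))) for i in range(1,n) if st[i][4]>300], r.max(2).min())
# specimens in the box: compare top views
for n,p in dict(jar=(.52,.31,.06),cone=(.40,.3,.045),carton=(.463,.228,.037),press_slot_plate=(.434,-.332,.083),tape=(.667,-.07,.024)).items():
  u=np.round(proj('t3',p)).astype(int); print(n,u,*[cv2.imread(f'pics/{f}.png')[u[1]-1:u[1]+2,u[0]-1:u[0]+2].mean((0,1)).astype(int) for f in('top0','t3')])
E
```

```text
[ 0.50677704 -0.03994386  0.19546846] [-0.31130471  1.28906072  0.02992295] 33.3
w13 [([0.466, 0.1693], (np.float64(80.5), np.float64(51.0), 11121))] 0
t3 [([0.4643, 0.1522], (np.float64(72.0), np.float64(29.5), 6081))] 9
s3 [] 48
jar [162 210] [ 39  69 100] [107 107 103]
cone [164 252] [38 66 98] [ 8 20 39]
carton [190 231] [36 64 95] [39 67 99]
press_slot_plate [385 241] [56 61 62] [59 64 65]
tape [292 166] [ 95 104 100] [ 93 107 103]
```

```bash
python3 - <<'E'
from h import *
for f in('t1','t2','t3'):
  im=cv2.imread(f'pics/{f}.png').astype(int); k=((im[...,0]>80)).astype(np.uint8); k[:, :128]=0;k[:,212:]=0;k[:188]=0;k[272:]=0
  n,l,st,c=cv2.connectedComponentsWithStats(k)
  print(f,[(c[i].round(1).tolist(),st[i].tolist(),atz(f,*c[i],.037)[:2].round(3).tolist()) for i in range(1,n) if st[i][4]>25])
print(atz('w6',770*.7,222*.7,.037))
# coarse brightness map of the box in t3
im=cv2.imread('pics/t3.png')[184:276:4,126:222:4]
for row in im: print(' '.join(f'{int(p[0]):3d}' for p in row))
E
```

```text
t1 [([132.3, 193.2], [128, 188, 10, 13, 106], [0.574, 0.405]), ([162.2, 210.3], [156, 204, 13, 13, 127], [0.524, 0.314]), ([147.7, 250.2], [138, 237, 20, 27, 153], [0.405, 0.349]), ([210.0, 261.8], [208, 250, 4, 22, 64], [0.373, 0.168])]
t2 [([130.8, 214.4], [128, 188, 10, 76, 398], [0.51, 0.405]), ([162.2, 210.3], [156, 204, 13, 13, 127], [0.524, 0.314]), ([191.1, 230.8], [182, 224, 19, 15, 251], [0.463, 0.226]), ([210.0, 261.7], [208, 250, 4, 22, 62], [0.373, 0.167])]
t3 [([130.8, 214.5], [128, 188, 10, 77, 399], [0.51, 0.405]), ([162.2, 210.3], [156, 204, 13, 13, 127], [0.524, 0.314]), ([175.1, 230.5], [166, 224, 19, 14, 251], [0.464, 0.273]), ([210.0, 261.7], [208, 250, 4, 22, 63], [0.374, 0.168])]
[0.46281754 0.2155686  0.037     ]
 98  97  96  77  66  69  77  79  84  90  93  91  96  96  97  98  98  99  97  97  95  95  97  94
 95  96  98  61   8  16   8  11   9  15  13  13  18  24  28  33  40  45  54  60  69  73  96  94
 94  96  98  48  18  39  36  38  39  40  36  36  38  35  31  32  25  27  24  14  12  26  65  95
 94  97  96  37  23  39  41  39  41  39  39  40  40  40  41  38  
[... 1154 characters left out ...]
  38  39  39  35  36  36  59
 97  81   8  35  38  37  39  38  37  19  11  13  38  40  37  38  39  40  39  38  35  42  37  79
 95  67   8  39  37  38  36  37  37   5  10   6  22  40  38  38  40  39  38  38  29  96  95  93
 93  55   9  37  37  40  38  39  40   8   8   6  27  38  40  41  41  40  39  40  24  92  96  96
 93  45  20  38  38  41  38  42  41  37  20  24  39  39  39  38  40  39  38  39  24  95  95  97
 96  32  21  38  37  38  41  40  40  39  38  37  39  39  38  39  39  40  38  39  21  96  95  96
 93  57  35  34  35  37  37  37  37  40  39  38  37  38  38  40  39  40  37  38  24  96  93  95
 93  94  94  93  90  89  87  87  87  70  69  68  50  44  41  42  42  34  34  32  41  97  97  96
```

The carton was nudged within the box to (0.464, 0.273) and still stands upright inside it. Last check: touch the top of the grip bar (0.082 m if fully home) with closed fingers.

Emit:
play_rows([
  [0.05,0.2,0,0,1],
  [0.1,0.4,0,0,1],
  [0.15,0.6,0,0,1],
  [0.2,0.796,0,0,1],
  [0.2,0.796,0.15,0,1],
  [0.2,0.796,0.3,0,1],
  [0.2,0.796,0.4,0,1],
  [0.2,0.796,0.4,0,1],
  [0.2,0.796,0.4,0,1],
])

```text
clock: 34.35
ee_pos: [0.4657, 0.1643, 0.0974]
tool_rot: [[-0.999, 0.049, 0.0], [0.049, 0.999, 0.0], [-0.0, 0.0, -1.0]]
contact_force: [0.7, 0.2, 0.8]
finger_gap: 0.006
grip_force: 0.0
```

```bash
python3 - <<'E'
from h import *
s=read_state();print(s['ee_pos'],s['contact_force'],s['clock'],s['finger_gap'])
print(go(.466,.1617,.082))
E
```

```text
[0.4657173  0.16427771 0.09743765] [0.67744847 0.16725346 0.76321861] 34.35 0.005865544672856374
(array([-0.002, -0.01 ,  0.062]), 0, 'cur yaw', np.float64(87.2), 'j6', np.float64(-1.25))
```

Emit:
play_rows([
  [0,-0.01,0.015,0,1],
  [0,-0.01,0.03,0,1],
  [0,-0.01,0.045,0,1],
  [0,-0.01,0.06,0,1],
  [0,-0.01,0.07,0,1],
  [0,-0.01,0.075,0,1],
  [0,-0.01,0.075,0,1],
])

```text
clock: 35.05
ee_pos: [0.467, 0.1618, 0.0822]
tool_rot: [[-0.999, 0.05, 0.004], [0.05, 0.999, 0.002], [-0.004, 0.003, -1.0]]
contact_force: [-7.2, 0.8, 18.6]
finger_gap: 0.007
grip_force: 9.4
```

Emit:
play_rows([
  [0,0,-0.03,0,1],
  [0,0,-0.1,0,1],
  [0,0,-0.3,0,1],
  [0,0,-0.5,0,1],
  [0,-0.3,-0.5,0,1],
  [0,-0.6,-0.5,0,1],
  [0,-0.6,-0.5,0,1],
])

```text
clock: 35.75
ee_pos: [0.4585, 0.01, 0.2033]
tool_rot: [[-0.999, 0.049, 0.001], [0.049, 0.999, -0.0], [-0.001, -0.0, -1.0]]
contact_force: [0.1, -0.4, -0.3]
finger_gap: 0.005
grip_force: 0.0
```

The bar top measured 0.0822 m, so the plate is fully home. I'm handing in the job.

```bash
python3 -c "
from cell import ticket
print(ticket.close_job())"
```

```text
the job is handed in; nothing more can be done
None
```

The job is handed in: the jar, cone and carton are in the box, and the record plate was punched (plunger on its stop at about 20 N for 1.5 s) and now sits fully home in the box's holder; the vial and dish were not on the desk.

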